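Feed bar blanks through a deburring machine with the push stick

TASK

Pull the parts cabinet's top drawer right out to its stop and lay every aluminium blank from it one behind the other between the rails of the deburring machine's infeed bed; when all of them lie there, throw the machine's switch lever over to on, and with the orange push stick push the whole row in under the guard and right through, until the last blank is clear of the guard in the catch tray. From the guard's entry on, no blank may be touched by the fingers, only by the stick (or by another blank). Finish with the lever thrown back to off, the stick lying lengthwise on its green mat, the drawer fully shut, and everything else on the bench left where it was.

Things in the scene. Friction and masses are not known exactly. Their poses are not given: they have to be found in the camera images.
- blank_a: an aluminium square-bar blank, 50 x 30 x 30 mm, about 0.12 kg; 2 or 3 of the three blanks are present (None from the start: absent). Origin at its centre, x along its 50 mm length; the four long faces are alike. At the start it lies in the top drawer, its length roughly along the drawer's travel, side by side with the others 66 mm apart centre to centre
- blank_b: an aluminium square-bar blank, 50 x 30 x 30 mm, about 0.12 kg; 2 or 3 of the three blanks are present (None from the start: absent). Origin at its centre, x along its 50 mm length; the four long faces are alike. At the start it lies in the top drawer, its length roughly along the drawer's travel, side by side with the others 66 mm apart centre to centre
- blank_c: an aluminium square-bar blank, 50 x 30 x 30 mm, about 0.12 kg; 2 or 3 of the three blanks are present (None from the start: absent). Origin at its centre, x along its 50 mm length; the four long faces are alike. At the start it lies in the top drawer, its length roughly along the drawer's travel, side by side with the others 66 mm apart centre to centre
- stick: the push stick, an orange square bar 240 mm long and 26 x 26 mm in section with a black middle and yellow bands, 0.12 kg. Origin at its centre (its centre of mass), x along its length; both ends and all four sides are alike, either end may push. It starts lying on the green mat
- mat: the stick's place: a fixed green mat 270 x 90 x 4 mm on the bench between robot and machine. Origin at the centre of its underside, x along its 270 mm length
- machine: a grey bench-top brush deburring machine, fixed; origin at bench level below the middle of the guard's entry, x = feed direction (roughly to the robot's left). Bed 120 mm wide, 50 mm high, x = -220 to 260 mm. Infeed x = -220 to 0: two rails 6 mm high, 8 mm thick, 40 mm apart inside, run along it about y = 0; beside them the bed is at the same level
- entry (a point): entry of the yellow and clear guard: the middle of its opening, at bed level (50 mm above the bench); axes as the machine's. The guard is 60 mm long and 62 mm wide, its top 64 mm above the bed; the opening through it is 40 mm high and 46 mm wide. A motor box 110 mm above the bench stands on its far side (y = -60 to -130, x = -15 to 155)
- exit (a point): the guard's exit, 60 mm from the entry along x, at bed level; axes as the machine's. From here the catch tray runs 200 mm on, level with the bed, 112 mm wide inside, walls 35 mm high
- power_base: the machine's switch box, a grey block 70 x 50 x 25 mm fixed on the bench, to the left; origin at the centre of its underside. Its red toggle lever swings in the box's x-z plane
- power (a joint): the switch lever: 0 = off, leaning to the box's -x (towards the robot); 1.0 = on, leaning to +x. It stays where it is left, a light push on its upper end (about 1 N) moves it; it may start up to 0.1 from off
- power_tip (a point): the upper end of the switch lever, 60 mm from its pivot (the pivot is 22 mm above the bench): the centre of a red ball knob 26 mm across; moves with it
- cab: a brown steel parts cabinet, fixed, 200 mm deep (x), 260 mm wide (y), 130 mm high, two drawers, its front (the -x side) facing the robot. Origin at the centre of its underside
- cab_drawer0 (a joint): the cabinet's top drawer: 0 = fully shut, grows as it is pulled out along the cabinet's -x, stop at 0.134 m. It stays where it is left (1 N moves it) and may start slightly ajar. Its floor is 75 mm above the bench, its front part, where the blanks lie, 218 mm wide and 113 mm long inside; at the stop all of that part is in the open before the cabinet
- cab_drawer0_handle (a point): the middle of the top drawer's handle: a steel bar 120 mm long, 11 mm thick, parallel to the front, its axis 35 mm before the drawer front. Moves with the drawer; axes as the cabinet's
- tape: bystander: yellow tape measure, 60 x 34 x 58 mm; origin at the centre of its underside
- oil: bystander: blue oil bottle with red cap, 54 mm across, 130 mm high; origin at the centre of its underside
- driver: bystander: screwdriver with red handle lying on the bench
- brush: bystander: bench brush lying beyond the machine
- tin: bystander: small red tin standing on top of the parts cabinet, 48 mm across, 50 mm high; origin at the centre of its underside
- mug: bystander: blue mug, 72 mm across, 85 mm high; origin at the centre of its underside
There are look-alikes about, which are no part of the job. Of the things that look like the stick, take the one that is farthest to the robot's right at the start. Leave any pink look-alike of the power_base alone.

How it is judged (in metres and radians):
On the way, in this order (a step that is already met when the one before it is completed fails the run):
1. the top drawer is pulled out to its stop (value of joint cab_drawer0 above 0.127 m), for 0.2 s.
2. all blanks lie on the infeed bed between the rails (none farther than half under the guard) (x of blank_a in the frame of entry between -0.215 and 0.04 m and y of blank_a in the frame of entry between -0.015 and 0.015 m and z of blank_a in the frame of entry between 0.005 and 0.022 m and x of blank_b in the frame of entry between -0.215 and 0.04 m and y of blank_b in the frame of entry between -0.015 and 0.015 m and z of blank_b in the frame of entry between 0.005 and 0.022 m and x of blank_c in the frame of entry between -0.215 and 0.04 m and y of blank_c in the frame of entry between -0.015 and 0.015 m and z of blank_c in the frame of entry between 0.005 and 0.022 m), for 0.2 s.
3. the machine is switched on (only now) (value of joint power above 0.8 rad), for 0.2 s.
4. all blanks have gone right through the guard into the catch tray, the machine still on (x of blank_a in the frame of exit between 0.022 and 0.2 m and y of blank_a in the frame of exit between -0.06 and 0.06 m and z of blank_a in the frame of exit between 0 and 0.06 m and x of blank_b in the frame of exit between 0.022 and 0.2 m and y of blank_b in the frame of exit between -0.06 and 0.06 m and z of blank_b in the frame of exit between 0 and 0.06 m and x of blank_c in the frame of exit between 0.022 and 0.2 m and y of blank_c in the frame of exit between -0.06 and 0.06 m and z of blank_c in the frame of exit between 0 and 0.06 m and value of joint power above 0.7 rad), for 0.2 s.
At the end, for the whole second after the job is handed in: every blank present is at rest in the catch tray, its centre 22 mm or more past the guard's exit; the stick is at rest on the mat, centre within 50 mm along and 35 mm across of the mat's, within 0.35 rad of its length; drawer shut to within 12 mm; lever off (below 0.2) (x of blank_a in the frame of exit between 0.022 and 0.2 m and y of blank_a in the frame of exit between -0.06 and 0.06 m and z of blank_a in the frame of exit between 0 and 0.06 m and linear speed of each of blank_a, blank_b, blank_c, stick below 0.02 m/s and x of blank_b in the frame of exit between 0.022 and 0.2 m and y of blank_b in the frame of exit between -0.06 and 0.06 m and z of blank_b in the frame of exit between 0 and 0.06 m and x of blank_c in the frame of exit between 0.022 and 0.2 m and y of blank_c in the frame of exit between -0.06 and 0.06 m and z of blank_c in the frame of exit between 0 and 0.06 m and x of stick in the frame of mat between -0.05 and 0.05 m and y of stick in the frame of mat between -0.035 and 0.035 m and z of stick in the frame of mat between 0 and 0.025 m and angle between the x axis of stick and the x axis of mat, either way round below 0.35 rad and value of joint cab_drawer0 below 0.012 m and value of joint power below 0.2 rad); the robot touches nothing.
It fails at once if the fingers touch a blank at or past the guard's entry (contact force between the fingers and blank_a above 0.3 N and x of blank_a in the frame of entry above 0 m).
It fails at once if the fingers touch a blank at or past the guard's entry (contact force between the fingers and blank_b above 0.3 N and x of blank_b in the frame of entry above 0 m).
It fails at once if the fingers touch a blank at or past the guard's entry (contact force between the fingers and blank_c above 0.3 N and x of blank_c in the frame of entry above 0 m).
It fails at once if a bystander is moved by more than 40 mm (distance of any of tape, oil, driver, brush, tin, mug from where it was at the start of the episode above 0.04 m).
Of blank_a, blank_b, blank_c only 2 to 3 are there at a start; the rules pass over those that are not, and their reading is None.
At some moment in a run one of blank_a, blank_b, blank_c may be knocked a few centimetres aside while the robot is not near it.
Once in a run the grip may slacken for a moment while it holds something.
It also fails if it takes over 200 s, if anything falls off the work surface, if the arm or the gripper's body presses on something with over 40 N, if the wrist force passes 120 N, or if a joint passes its speed limit or range.

ROBOT

A 7-joint arm with a two-finger parallel gripper is mounted at the origin on the work surface. World frame = base frame: x ahead of the robot, y to its left, z up, the work surface at z = 0. Lengths are in m, angles in degrees, forces in N, time in s.
With the tool pointing down it reaches from about 0.425 to 0.875 m from the base axis. Payload 4.7 kg.
Tool frame: the origin (TCP) lies at the very end of the fingers, on their centre line; the grasp point (between the pads) lies 19 mm behind it; z points along the fingers, y is the line along which they close (so a half turn about z gives the same grasp; the last joint's range is limited). The gripper opens to 87 mm and grips with 3 to 60 N. Pads are 19 mm wide; open, the fingers measure 117 mm over their backs; the gripper's body (75 mm by 190 mm) begins 51 mm behind the grasp point.
Start: joints at [-74.078, 18.392, -4.016, 83.108, 1.295, 78.541, -3.26], TCP at [0.17, 0.628, 0.223] pointing down, gripper open.
Joint ranges: [-163.93, 163.93], [-17.29, 119.83], [-79.2, 71.16], [3.27, 140.29], [-89.18, 269.18], [5.43, 117.66], [-154.24, 154.24]. Speed limits (degrees/s): [147.25, 147.25, 180, 180, 180, 180, 180].

INTERFACE

Orientations are given as [roll, pitch, yaw] about the fixed x, y, z axes, in that order (R = Rz(yaw) Ry(pitch) Rx(roll)).
In Python, from cell import get_obs, read_camera, sign_off, silhouettes gives the robot as it stands.
- The arm moves only by the tool play_rows, never from a script. Its argument "steps" is a list that holds one entry, the list of rows, each a list of 7 numbers: the shift along the tool's x, y, z in m, then the turn, a rotation vector about the tool's x, y, z in rad, then the finger opening in m, from 0 to 0.087. A call has 1 to 12 rows; each row shifts and turns the commanded pose from where the row before left it, along the tool's axes as they then stand; what a row does not reach is not made up. A row lasts 1/10 s, in which the tool goes at most 50 mm and 8.59 degrees, less where a joint would pass 70% of its speed; a pose out of reach is approached as far as the arm can. A call is refused whole if a number of a shift passes 0.05 or a number of a turn 0.15, either way. A call with a gripper value outside its range is refused whole. The fingers move at their own pace and stop on an object; "force" is the grip in N (left out, the last holds). Time passes only in rows, so rows that do not move let the fingers close. It gives the time, the measured TCP pose, the force, the opening and the grip force at its end, in the units of the state.
- get_obs(): the state, without advancing time (a new reading comes with each control period).
- read_camera(name): name is "scene" or "side" or "wrist"; returns a dict with "frame" (480x640x3 uint8, red, green, blue), "intrinsics" (3x3 intrinsics, pixels), "k1" (the pictures are not rectified: a ray, as slopes to the right and down, at radius r is drawn at 1 + k1 r^2 times it, then the intrinsics apply), "view" (4x4, takes a point from world to camera coordinates). Camera axes: x right, y up, looking along -z (the intrinsics and any distortion apply to the point x, -y, -z); pixel columns grow to the right and rows downward; lengths in m; the calibration is good to about 2 mm. A picture is of the moment at which its call begins. There is no depth.
- sign_off(): hands the job in; it is judged then, once.
Trained networks look in the newest picture that a camera, given by its name, has taken for a name from the list of things; names that differ only in an ending like _2 or _b are one class to them, and where a whole thing is asked for, a point or a joint stands for the part that bears it (a point fixed in the world has none). Each returns a list of dicts, best first, with "p" (0 to 1); they miss things now and then, are a little off and sometimes report something else, mostly with a low value. They report only what shows in the picture. A call takes as long as a camera call. They do not tell look-alikes from the thing itself.
- silhouettes(camera, name): "pixels" (480x640 bool, what is visible of it) and "extent" ([left, top, right, bottom] in pixels, round what is visible of it).
The state is a dict: "time_s": time; "qpos": joint angles; "joint_velocities": joint speeds; "effort": joint torques, N m; "tool_pos": TCP position; "tool_rot": TCP orientation; "force": force on the tool from outside, world axes, zero at the start; "wrist_torque": the same for the moment, N m; "grip_width": finger opening in m; "grasp_force": force on a finger pad.
Only numpy, scipy, OpenCV 4.12 (cv2) and the standard library are available. Lean on these libraries where they do the work, as an engineer would, in place of code of your own. Each camera call takes 0.05 s, during which the arm holds its last target. There are 200 camera calls.

## Working session

There is one attempt and no reset: what is moved stays moved. The work goes in short steps, Python scripts to look and compute and a tool call to move; the robot and the scene stay as the last step left them, time stands still between calls to the robot, and variables do not carry over. Pictures are saved under pics/ and viewed, at most 19 in all, crops included, and the job is handed in when it is done.

Besides the shell and the picture viewer there is one more tool, called by a JSON object that holds its "op" and its "data", one argument or row to a line. play_rows: Moves the arm, as the interface text tells. Its arguments: {"type":"object","properties":{"steps":{"type":"array","items":{"type":"array","items":{"type":"array","items":{"type":"number"}}}},"force":{"type":"number"}},"required":["steps"]}

```bash
mkdir -p pics; ls
python3 - <<'E'
from cell import *
import cv2
for n in ("scene","side"):
    c=read_camera(n); cv2.imwrite(f"pics/{n}0.png",c["frame"][:,:,::-1]); print(n,c["intrinsics"],c["k1"],c["view"])
print(get_obs())
E
```

```text
pics
scene [[518.27750394   0.         313.63611418]
 [  0.         518.27750394 235.02820477]
 [  0.           0.           1.        ]] -0.06526252267786595 [[-0.7862669   0.61765075  0.01708553  0.34093945]
 [-0.36539161 -0.48708487  0.79324479  0.12714089]
 [ 0.49827035  0.61745921  0.60866311 -1.73714997]
 [ 0.          0.          0.          1.        ]]
side [[498.4675409    0.         322.68969666]
 [  0.         498.4675409  237.13122962]
 [  0.           0.           1.        ]] -0.09493297569339577 [[ 0.722862   -0.6908449   0.01427767 -0.31454635]
 [ 0.37052492  0.40497212  0.83588807 -0.30662116]
 [-0.58325106 -0.59894149  0.54871421 -1.0734667 ]
 [ 0.          0.          0.          1.        ]]
{'time_s': 0.1, 'qpos': array([-74.07713215,  18.43334549,  -4.01608447,  83.16878863,
         1.29483839,  78.54016408,  -3.26047795]), 'joint_velocities': array([ 0.00867138, -0.13430054,  0.00248157, -0.17669402,  0.06654108,
        0.07897737, -0.00999581]), 'effort': array([-4.23030096e-04, -4.92573988e+01, -4.06054202e-01, -3.13400280e+01,
       -6.41120598e-02,  3.93957202e-02,  8.07099923e-05]), 'tool_pos': array([0.16940341, 0.6270213 , 0.2215799 ]), 'tool_rot': array([-1.79902927e+02,  5.15659116e-03,  1.64886765e+02]), 'force': array([-0.31756372,  0.72340756, -0.57380827]), 'wrist_torque': array([-0.00973786, -0.0186792 ,  0.03381445]), 'grasp_force': 0.0, 'grip_width': 0.08722429650076559}
```

View pics/scene0.png

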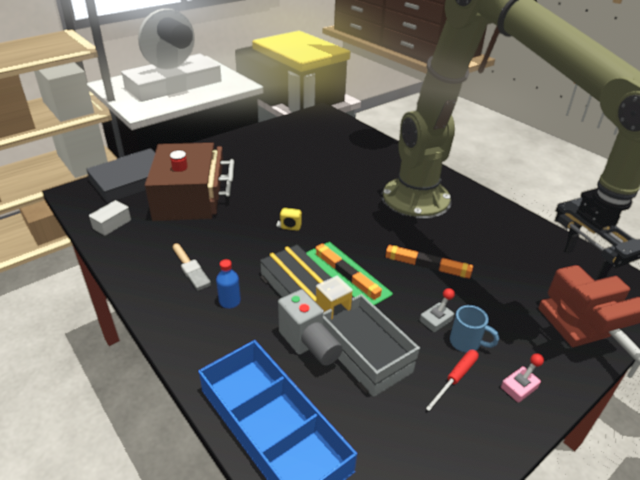

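View pics/side0.png

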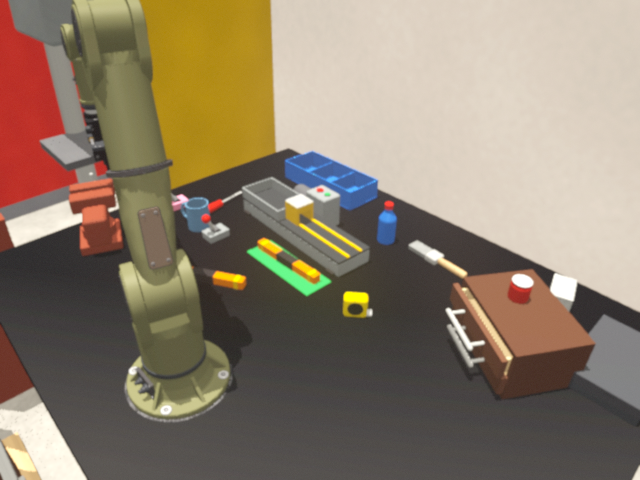

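The scene view shows the cabinet at (185,180), with the machine at (340,320) and the stick on the mat at (348,270). The look-alike stick is at (430,262), the grey switch at (438,312), and the pink switch at (522,380) is to be left alone. Next I'll fit poses.

```bash
cat > h.py <<'E'
import numpy as np, cv2
from scipy.optimize import minimize
from scipy.spatial.transform import Rotation as R
from cell import *
def proj(c,P):
    P=np.atleast_2d(P); q=P@c["view"][:3,:3].T+c["view"][:3,3]
    s=np.c_[q[:,0],-q[:,1]]/-q[:,2:3]; s=s*(1+c["k1"]*(s**2).sum(1,keepdims=True))
    return s@c["intrinsics"][:2,:2].T+c["intrinsics"][:2,2]
def unproj(c,uv,z):
    K=c["intrinsics"]; d=(np.atleast_2d(uv)-K[:2,2])/[K[0,0],K[1,1]]; s=d.copy()
    for _ in range(8): s=d/(1+c["k1"]*(s**2).sum(1,keepdims=True))
    V=c["view"]; D=np.c_[s[:,0],-s[:,1],-np.ones(len(s))]@V[:3,:3]; o=-V[:3,:3].T@V[:3,3]
    return o+D*((z-o[2])/D[:,2])[:,None]
def box(x0,x1,y0,y1,z0,z1): return np.array([[x,y,z] for x in(x0,x1) for y in(y0,y1) for z in(z0,z1)],float)
def rz(a): return R.from_euler('z',a,degrees=True).as_matrix()
def render(c,boxes,p,z0=0,S=2):
    m=np.zeros((480*S,640*S),np.uint8)
    for b in boxes:
        q=proj(c,b@rz(p[2]).T+[p[0],p[1],z0]); h=cv2.convexHull((q*S*16).astype(np.int32)); cv2.fillConvexPoly(m,h,1,shift=4)
    return m>0
def fit(obs,boxes,p0,z0=0):
    # obs: list (cam, mask)
    M=[(c,cv2.resize(m.astype(np.uint8),None,fx=2,fy=2,interpolation=0)>0) for c,m in obs]
    def f(p):
        s=0
        for c,m in M:
            r=render(c,boxes,p,z0); s+=1-(r&m).sum()/max(1,(r|m).sum())
        return s
    best=None
    for a in (0,15,-15,):
        p=np.array(p0,float)+[0,0,a]
        r=minimize(f,p,method='Nelder-Mead',options=dict(initial_simplex=[p,p+[.02,0,0],p+[0,.02,0],p+[0,0,8]],xatol=1e-4,fatol=1e-5,maxiter=300))
        if best is None or r.fun<best.fun: best=r
    return best.x,best.fun
MACH=[box(-.22,.26,-.06,.06,0,.05),box(0,.06,-.031,.031,0,.114),box(-.015,.155,-.13,-.06,0,.11),box(.06,.26,-.06,.06,0,.085)]
MAT=[box(-.135,.135,-.045,.045,0,.004)]
STICK=[box(-.12,.12,-.013,.013,-.013,.013)]
BASE=[box(-.035,.035,-.025,.025,0,.025)]
def CAB(d=0): return [box(-.1,.1,-.13,.13,0,.13)]
E
python3 - <<'E'
from h import *
import pickle
C={n:read_camera(n) for n in("scene","side")}
S={}
for nm in ("cab","machine","mat","stick","power_base","power_tip","cab_drawer0_handle","tape","oil","mug","driver","tin"):
    for n in C:
        S[nm,n]=silhouettes(n,nm)
        print(nm,n,[(round(d["p"],2),[int(v) for v in d["extent"]],int(d["pixels"].sum())) for d in S[nm,n]])
pickle.dump((C,S),open("s0.pkl","wb"))
for uv,z in [((430,262),.013),((348,270),.017),((340,280),.05),((438,315),.025),((180,150),.13)]:
    print(uv,unproj(C["scene"],uv,z).round(3))
E
```

```text
cab scene [(0.78, [145, 144, 235, 220], 5123)]
cab side [(0.79, [443, 272, 593, 398], 12623)]
machine scene [(0.71, [173, 245, 212, 290], 614)]
machine side [(0.72, [241, 180, 370, 277], 6571)]
mat scene [(0.86, [305, 245, 390, 302], 1027), (0.46, [206, 145, 234, 199], 609)]
mat side [(0.65, [502, 272, 534, 304], 573), (0.64, [251, 252, 328, 294], 871)]
stick scene [(0.85, [316, 244, 382, 297], 993), (0.78, [385, 247, 474, 277], 1036)]
stick side [(0.81, [195, 270, 246, 288], 663), (0.75, [256, 236, 318, 286], 891)]
power_base scene [(0.77, [421, 290, 455, 331], 741), (0.66, [262, 244, 420, 394], 11847), (0.58, [502, 356, 541, 401], 929), (0.49, [146, 142, 234, 220], 5392)]
power_base side [(0.67, [201, 216, 229, 241], 446), (0.63, [173, 196, 185, 209], 150)]
power_tip scene [(0.75, [522, 358, 543, 379], 156), (0.69, [440, 289, 454, 309], 134), (0.66, [423, 286, 455, 331], 717)]
power_tip side [(0.43, [202, 215, 215, 229], 77)]
cab_drawer0_handle scene [(0.68, [204, 146, 234, 201], 504)]
cab_drawer0_handle side [(0.56, [445, 281, 514, 380], 2564)]
tape scene [(0.88, [279, 207, 299, 234], 373)]
tape side [(0.72, [201, 214, 214, 228], 81), (0.62, [339, 296, 374, 319], 569)]
oil scene [(0.95, [216, 259, 242, 308], 836)]
oil side [(0.82, [375, 200, 398, 247], 670)]
mug scene [(0.77, [452, 308, 497, 353], 1421)]
mug side [(0.75, [183, 198, 209, 233], 757)]
driver scene [(0.63, [171, 246, 209, 295], 623), (0.62, [430, 348, 478, 408], 550), (0.41, [281, 210, 302, 229], 424), (0.27, [438, 288, 455, 308], 131)]
driver side []
tin scene [(0.75, [172, 149, 189, 172], 289), (0.38, [260, 245, 420, 395], 11773)]
tin side [(0.59, [505, 275, 535, 302], 518)]
(430, 262) [[0.228 0.267 0.013]]
(348, 270) [[0.438 0.156 0.017]]
(340, 280) [[0.506 0.2   0.05 ]]
(438, 315) [[0.377 0.424 0.025]]
(180, 150) [[ 0.577 -0.537  0.13 ]]
```

```bash
cat > f0.py <<'E'
from h import *
import pickle
C,S=pickle.load(open("s0.pkl","rb"))
def O(nm,a,b): 
    o=[]
    if a is not None:o.append((C["scene"],S[(nm,"scene") if isinstance(nm,str) else (nm[0],"scene")][a]["pixels"]))
    if b is not None:o.append((C["side"],S[(nm,"side") if isinstance(nm,str) else (nm[1],"side")][b]["pixels"]))
    return o
def base_lever(a):
    return BASE
P={}
CB=[box(-.1,.1,-.13,.13,0,.13)]
def show(k,r): P[k]=r[0]; print(k,r[0].round(4),round(r[1],3),"cost")
show("cab",fit(O("cab",0,0),CB,[.58,-.52,-40]))
show("mach",fit(O(("power_base","machine"),1,0),MACH,[.52,.2,100]))
show("mat",fit(O("mat",0,1),MAT,[.44,.156,100]))
show("stick",fit(O("stick",0,1),STICK,[.44,.156,100],.017))
show("base",fit(O("power_base",0,0),BASE,[.377,.424,0]))
pickle.dump(P,open("P.pkl","wb"))
for n in C:
    im=C[n]["frame"][:,:,::-1].copy()
    for k,b,z in(("cab",CB,0),("mach",MACH,0),("mat",MAT,0),("stick",STICK,.017),("base",BASE,0)):
        r=render(C[n],b,P[k],z,1).astype(np.uint8); cs,_=cv2.findContours(r,0,1); cv2.drawContours(im,cs,-1,(255,0,255),1)
    cv2.imwrite(f"pics/fit_{n}.png",im)
a=cv2.imread("pics/fit_scene.png")[130:410,130:480]; b=cv2.imread("pics/fit_side.png")[170:420,180:610]
b=cv2.resize(b,(481,280)); cv2.imwrite("pics/fit.png",cv2.resize(np.hstack([a,b]),(800,270)))
for u in [(154,0)]: pass
print("tip scene",proj(C["scene"],[0,0,0]))
E
python3 f0.py
```

```text
cab [  0.606   -0.4559 -32.9014] 0.235 cost
mach [ 0.5783  0.231  86.518 ] 0.139 cost
mat [ 0.4347  0.1519 89.6178] 1.104 cost
stick [ 0.4413  0.1539 90.7461] 0.166 cost
base [0.3755 0.4189 0.9677] 0.495 cost
tip scene [[415.06389792 197.20442544]]
```

View pics/fit.png

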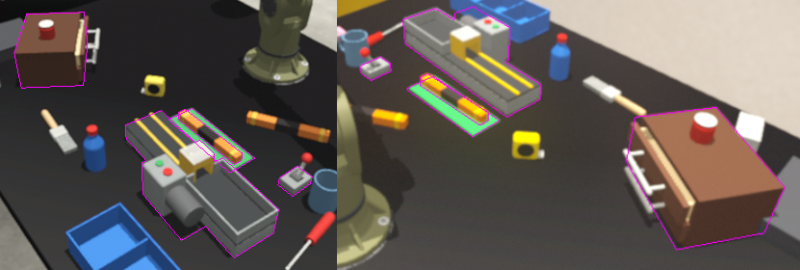

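Fits hold on both views: cabinet near (.61,-.46) with yaw -33°, machine entry near (.578,.231) with yaw 86.5°, stick and switch box outlines also match. Next: swing on an arc towards the cabinet.

{"op": "play_rows", "data": {
  "steps": [
    [[-0.05,0,-0.01,0,0,0.077,0.087],[-0.05,0,-0.01,0,0,0.077,0.087],[-0.05,0,-0.01,0,0,0.077,0.087],[-0.05,0,-0.01,0,0,0.077,0.087],[-0.05,0,-0.01,0,0,0.077,0.087],[-0.05,0,-0.01,0,0,0.077,0.087],[-0.05,0,-0.01,0,0,0.077,0.087],[-0.05,0,-0.01,0,0,0.077,0.087],[-0.05,0,-0.01,0,0,0.077,0.087],[-0.05,0,-0.01,0,0,0.077,0.087],[-0.05,0,0,0,0,0.077,0.087],[-0.05,0,0,0,0,0.077,0.087]]
  ]
}}

```text
time_s: 2.6
tool_pos: [0.6105, 0.264, 0.321]
tool_rot: [179.9, -0.0, 111.8]
force: [1.2, 1.1, 0.3]
grip_width: 0.0868
grasp_force: 0.0
```

{"op": "play_rows", "data": {
  "steps": [
    [[-0.05,0,0,0,0,0.077,0.087],[-0.05,0,0,0,0,0.077,0.087],[-0.05,0,0,0,0,0.077,0.087],[-0.05,0,0,0,0,0.077,0.087],[-0.05,0,0,0,0,0.077,0.087],[-0.05,0,0,0,0,0.077,0.087],[-0.05,0,0,0,0,0.077,0.087],[-0.05,0,0,0,0,0.077,0.087],[-0.05,0,0,0,0,0.077,0.087],[-0.05,0,0,0,0,0.077,0.087],[-0.05,0,0,0,0,0.077,0.087],[0,0,0,0,0,0,0.087]]
  ]
}}

```text
time_s: 3.8
tool_pos: [0.6028, -0.2787, 0.3215]
tool_rot: [179.9, 0.3, 62.5]
force: [-0.7, -1.0, -0.1]
grip_width: 0.0874
grasp_force: 0.0
```

```bash
cat >> h.py <<'E'
def go(x,y,z,yaw=None):
    "turn (rad about tool z), then shift in tool axes after the turn"
    o=get_obs(); p=o["tool_pos"]; a=o["tool_rot"][2]; yaw=a if yaw is None else yaw
    t=-((yaw-a+180)%360-180)*np.pi/180
    Rm=R.from_euler('xyz',[180,0,yaw],degrees=True).as_matrix(); d=Rm.T@(np.array([x,y,z])-p)
    print("at",p.round(4),o["tool_rot"].round(1),"turn",t.round(3),"shift",d.round(4))
E
python3 - <<'E'
from h import *
o=get_obs();print(o["time_s"],o["tool_pos"],o["tool_rot"],o["qpos"].round(1))
c=read_camera("wrist");cv2.imwrite("pics/w1.png",c["frame"][:,:,::-1])
Ri=R.from_euler('xyz',o["tool_rot"],degrees=True).as_matrix();V=c["view"]
print("cam in tool",Ri.T@(-V[:3,:3].T@V[:3,3]-o["tool_pos"]),"\n",V[:3,:3]@Ri)
for n in("cab_drawer0_handle","tin","cab"):
    print(n,[(round(d["p"],2),d["extent"]) for d in silhouettes("wrist",n)])
E
```

```text
3.8 [ 0.60276151 -0.27866528  0.32151864] [179.9297384    0.33201198  62.50234534] [ -5.6  21.4  39.2  72.7 -13.   90.2   4.1]
cam in tool [ 6.81780929e-02 -1.40966274e-04 -1.63244038e-01] 
 [[ 5.37578461e-04  9.99999839e-01 -1.80230646e-04]
 [ 9.68013357e-01 -4.75163659e-04  2.50898218e-01]
 [ 2.50898092e-01 -3.09343151e-04 -9.68013456e-01]]
cab_drawer0_handle [(0.92, [260.3, 222.7, 329.8, 374.0])]
tin [(0.56, [113.2, 0.6, 164.5, 12.8])]
cab [(0.92, [259.8, 209.3, 512.9, 373.2])]
```

View pics/w1.png

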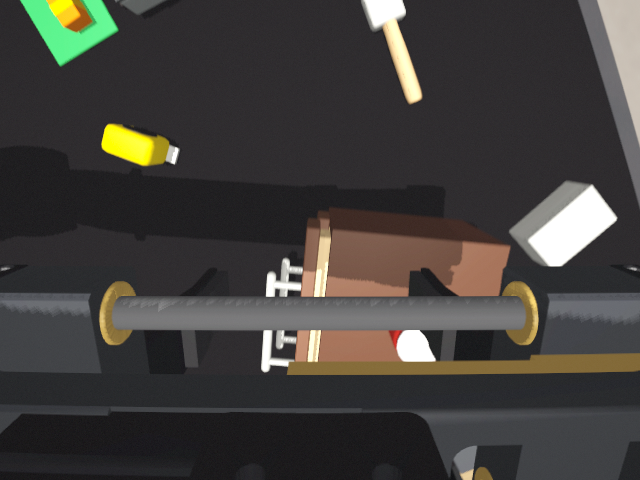

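The wrist view shows the cabinet from above. The top handle runs from (270,275) to (265,370), and the cabinet's top near-left corner is at (330,210).

Run:
```python
from h import *
c=read_camera("wrist"); s=read_camera("side")
im=cv2.resize(s["frame"][250:410,430:600,::-1],None,fx=3.5,fy=3.5,interpolation=cv2.INTER_CUBIC)
for z,col in((.09,(0,0,255)),(.10,(0,255,0)),(.11,(255,0,0))):
    P=unproj(c,[(270,275),(266,369)],z); print(z,P.round(4),np.linalg.norm(P[0]-P[1]),np.degrees(np.arctan2(*(P[0]-P[1])[1::-1]))-90)
    q=((proj(s,P)-[430,250])*3.5).astype(int); cv2.line(im,tuple(map(int,q[0])),tuple(map(int,q[1])),col,1)
P=unproj(c,[(330,210),(507,243),(322,360)],.13); print(P.round(4))
g=unproj(s,[(522,300)],.13);print("tin base approx",g.round(3))
cv2.imwrite("pics/s1.png",im)
```

```text
0.09 [[ 0.5233 -0.3123  0.09  ]
 [ 0.459  -0.4205  0.09  ]] 0.1258928266421919 -30.72926179054739
0.1 [[ 0.5263 -0.3096  0.1   ]
 [ 0.4636 -0.415   0.1   ]] 0.12269563302978437 -30.72926179054741
0.11 [[ 0.5292 -0.3068  0.11  ]
 [ 0.4682 -0.4096  0.11  ]] 0.11949843941737678 -30.729261790547405
[[ 0.6214 -0.2674  0.13  ]
 [ 0.7697 -0.3792  0.13  ]
 [ 0.5391 -0.4163  0.13  ]]
tin base approx [[ 0.634 -0.442  0.13 ]]
```

View pics/s1.png

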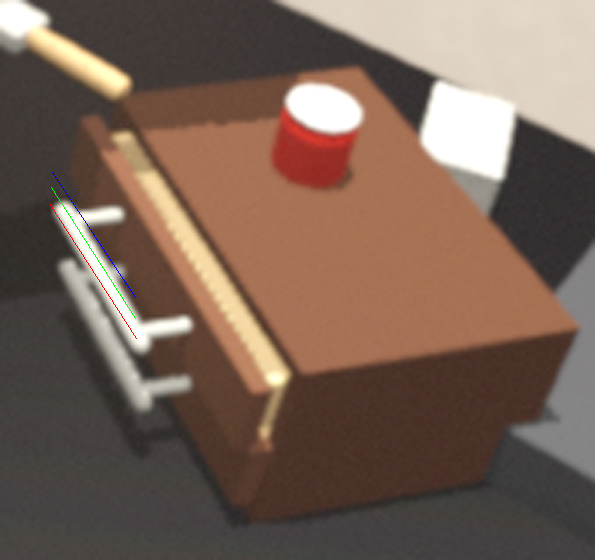

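```bash
python3 -c "
from h import *
go(.493,-.3645,.17,58)"
```

```text
at [ 0.6094 -0.2659  0.3203] [-1.80e+02 -1.00e-01  6.36e+01] turn 0.098 shift [-0.1453 -0.0465  0.1503]
```

{"op": "play_rows", "data": {
  "steps": [
    [[-0.024,-0.0078,0.025,0,0,0.098,0.026],[-0.024,-0.0078,0.025,0,0,0,0.026],[-0.024,-0.0078,0.025,0,0,0,0.026],[-0.024,-0.0078,0.025,0,0,0,0.026],[-0.024,-0.0078,0.025,0,0,0,0.026],[-0.024,-0.0078,0.025,0,0,0,0.026],[0,0,0,0,0,0,0.026],[0,0,0,0,0,0,0.026],[0,0,0,0,0,0,0.026]]
  ]
}}

```text
time_s: 5.0
tool_pos: [0.4959, -0.3656, 0.1716]
tool_rot: [179.9, -0.1, 58.0]
force: [0.1, 0.2, 0.1]
grip_width: 0.0282
grasp_force: 0.0
```

```bash
python3 -c "
from h import *
go(.493,-.3645,.082,58)
c=read_camera('wrist');cv2.imwrite('pics/w2.png',c['frame'][:,:,::-1])
o=get_obs();print(proj(c,[o['tool_pos']]),proj(c,unproj(c,[(0,0)],.095)),c['view'][:3,:3]@R.from_euler('xyz',o['tool_rot'],degrees=True).as_matrix()[:,2])
for d in silhouettes('wrist','cab_drawer0_handle'): print(d['p'],d['extent'])"
```

```text
at [ 0.4959 -0.3656  0.1716] [ 1.799e+02 -1.000e-01  5.800e+01] turn -0.0 shift [-0.0006 -0.003   0.0896]
[[318.77471039 288.68346611]] [[3.04225978e-08 2.26432917e-08]] [-4.43126309e-05  2.50676636e-01 -9.68070877e-01]
0.82 [303.0, 66.5, 424.8, 362.5]
```

View pics/w2.png

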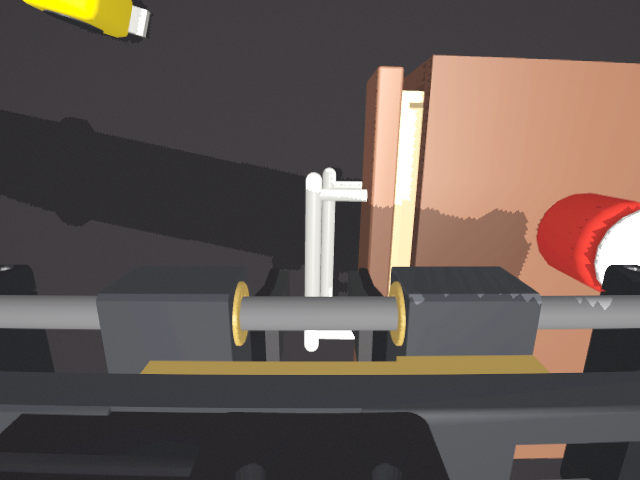

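Bar runs (314,180) to (311,348), straddled by the fingers with a 3 mm offset. Descend, close and pull.

{"op": "play_rows", "data": {
  "steps": [
    [[0,-0.003,0.02,0,0,0,0.026],[0,0,0.023,0,0,0,0.026],[0,0,0.023,0,0,0,0.026],[0,0,0.023,0,0,0,0.026],[0,0,0,0,0,0,0.026],[0,0,0,0,0,0,0.0],[0,0,0,0,0,0,0.0],[0,0,0,0,0,0,0.0]]
  ],
  "force": 30
}}

```text
time_s: 5.9
tool_pos: [0.492, -0.3659, 0.0832]
tool_rot: [179.9, -0.0, 57.8]
force: [-0.5, 0.8, 3.2]
grip_width: 0.0104
grasp_force: 30.1
```

{"op": "play_rows", "data": {
  "steps": [
    [[0,-0.01,0,0,0,0,0.0],[0,-0.015,0,0,0,0,0.0],[0,-0.015,0,0,0,0,0.0],[0,-0.015,0,0,0,0,0.0],[0,-0.015,0,0,0,0,0.0],[0,-0.015,0,0,0,0,0.0],[0,-0.015,0,0,0,0,0.0],[0,-0.005,0,0,0,0,0.0],[0,0,0,0,0,0,0.0]]
  ]
}}

```text
time_s: 6.8
tool_pos: [0.4029, -0.3078, 0.0832]
tool_rot: [179.9, -0.2, 57.8]
force: [1.0, 3.7, 5.7]
grip_width: 0.01
grasp_force: 30.0
```

{"op": "play_rows", "data": {
  "steps": [
    [[0,-0.005,0,0,0,0,0.0],[0,-0.004,0,0,0,0,0.0],[0,-0.003,0,0,0,0,0.0],[0,0,0,0,0,0,0.0]]
  ]
}}

```text
time_s: 7.2
tool_pos: [0.3935, -0.3017, 0.0831]
tool_rot: [179.9, -0.2, 57.8]
force: [1.3, 4.2, 9.6]
grip_width: 0.01
grasp_force: 30.0
```

{"op": "play_rows", "data": {
  "steps": [
    [[0,-0.004,0,0,0,0,0.0],[0,-0.004,0,0,0,0,0.0],[0,0,0,0,0,0,0.0]]
  ]
}}

```text
time_s: 7.5
tool_pos: [0.3893, -0.2989, 0.0832]
tool_rot: [179.5, -0.2, 57.9]
force: [9.6, 0.5, -1.6]
grip_width: 0.0097
grasp_force: 30.0
```

{"op": "play_rows", "data": {
  "steps": [
    [[0,-0.003,0,0,0,0,0.0],[0,-0.003,0,0,0,0,0.0],[0,0,0,0,0,0,0.0]]
  ]
}}

```text
time_s: 7.8
tool_pos: [0.3893, -0.299, 0.0834]
tool_rot: [178.7, -0.1, 57.9]
force: [25.3, -11.1, -21.2]
grip_width: 0.0099
grasp_force: 30.0
```

The drawer reached its stop (force jumped to 25 N, pulled 0.123 m plus initial gap). Release, raise, turn to yaw 147.

{"op": "play_rows", "data": {
  "steps": [
    [[0,0.005,0,0,0,0,0.0],[0,0,0,0,0,0,0.03],[0,0,0,0,0,0,0.03],[0,0,0,0,0,0,0.03],[0,0,-0.03,0,0,0,0.03],[0,0,-0.04,0,0,0,0.03],[0,0,-0.05,0,0,0,0.03],[0,0,-0.05,0,0,0,0.05],[0,0,-0.05,0,0,0,0.05],[0,0,-0.03,0,0,0,0.05],[0,0.05,0,0,0,0,0.05],[0,0.05,0,0,0,0,0.05]]
  ]
}}

```text
time_s: 9.0
tool_pos: [0.4693, -0.3525, 0.3352]
tool_rot: [179.7, -0.3, 57.8]
force: [-0.3, 0.3, 0.4]
grip_width: 0.0491
grasp_force: 0.0
```

{"op": "play_rows", "data": {
  "steps": [
    [[0,0.04,0,0,0,-0.1,0.05],[0,0,0,0,0,-0.145,0.05],[0,0,0,0,0,-0.145,0.05],[0,0,0,0,0,-0.145,0.05],[0,0,0,0,0,-0.145,0.05],[0,0,0,0,0,-0.145,0.05],[0,0,0,0,0,-0.145,0.05],[0,0,0,0,0,-0.145,0.05],[0,0,0,0,0,-0.145,0.05],[0,0,0,0,0,-0.145,0.05],[0,0,0,0,0,-0.145,0.05],[0,0,0,0,0,0,0.05]]
  ]
}}

```text
time_s: 10.2
tool_pos: [0.5016, -0.373, 0.331]
tool_rot: [-180.0, -0.1, 146.6]
force: [-0.5, -0.9, 0.4]
grip_width: 0.0498
grasp_force: 0.0
```

{"op": "play_rows", "data": {
  "steps": [
    [[0,0,0,0,0,0,0.05],[0,0,0,0,0,0,0.05]]
  ]
}}

```text
time_s: 10.4
tool_pos: [0.5024, -0.3729, 0.3314]
tool_rot: [-180.0, -0.0, 146.4]
force: [0.1, 0.6, -0.4]
grip_width: 0.0501
grasp_force: 0.0
```

```bash
cat > w.py <<'E'
from h import *
import sys
o=get_obs();print(o["time_s"],o["tool_pos"].round(4),o["tool_rot"].round(1),o["qpos"].round(0))
c=read_camera("wrist");cv2.imwrite(f"pics/{sys.argv[1]}.png",c["frame"][:,:,::-1])
z=float(sys.argv[2])
for d in silhouettes("wrist","blank_a"):
    m=d["pixels"].astype(np.uint8); r=cv2.minAreaRect(cv2.findNonZero(m)); 
    P=unproj(c,cv2.boxPoints(r),z); e=[P[1]-P[0],P[2]-P[1]]; L=[np.linalg.norm(v) for v in e]; v=e[int(np.argmax(L))]
    print(round(d["p"],2),np.array(d["extent"]).round(0),"ctr@z",P.mean(0).round(4),"size",np.round(L,4),"yaw",round(np.degrees(np.arctan2(v[1],v[0]))%180,1))
E
python3 w.py w3 .105
```

```text
10.4 [ 0.5024 -0.3729  0.3314] [-180.    -0.   146.4] [ 7. 15. 35. 78. -9. 90. 97.]
0.83 [350. 172. 382. 224.] ctr@z [ 0.5204 -0.3236  0.105 ] size [0.0332 0.0526] yaw 148.9
0.59 [231. 173. 270. 216.] ctr@z [ 0.4475 -0.4266  0.105 ] size [0.034  0.0523] yaw 148.5
0.57 [296. 135. 321. 186.] ctr@z [ 0.4517 -0.3529  0.105 ] size [0.0293 0.051 ] yaw 146.6
```

View pics/w3.png

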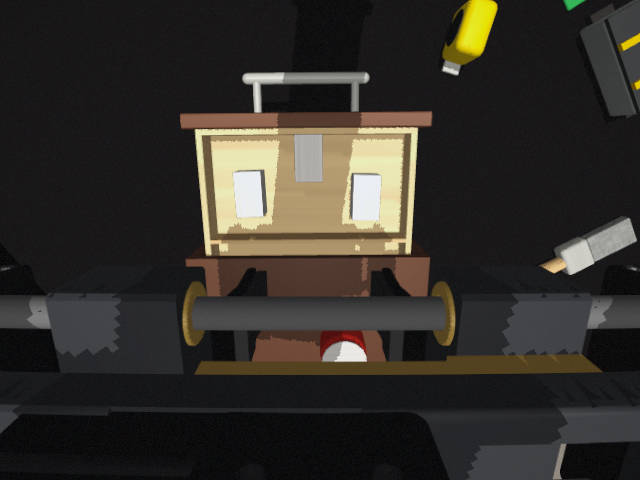

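Three blanks in the drawer: image tops at (366,197), (249,194) and (308,158, in shadow). Take the right one first.

```bash
python3 -c "
from h import *
go(.5204,-.3236,.084,147.5)"
```

```text
at [ 0.5027 -0.3728  0.3315] [-180.    -0.   146.5] turn -0.017 shift [0.0115 0.051  0.2475]
```

{"op": "play_rows", "data": {
  "steps": [
    [[0.0115,0.026,0,0,0,-0.017,0.052],[0,0.025,0.04,0,0,0,0.052],[0,0,0.05,0,0,0,0.052],[0,0,0.05,0,0,0,0.052],[0,0,0.045,0,0,0,0.052],[0,0,0.03,0,0,0,0.052],[0,0,0.02,0,0,0,0.052],[0,0,0.0125,0,0,0,0.052],[0,0,0,0,0,0,0.052],[0,0,0,0,0,0,0.0],[0,0,0,0,0,0,0.0],[0,0,0,0,0,0,0.0]]
  ],
  "force": 40
}}

```text
time_s: 11.7
tool_pos: [0.5219, -0.3242, 0.0855]
tool_rot: [180.0, 0.1, 147.6]
force: [-0.6, 0.7, -0.7]
grip_width: 0.0356
grasp_force: 0.0
```

{"op": "play_rows", "data": {
  "steps": [
    [[0,0,0,0,0,0,0.0],[0,0,-0.02,0,0,0,0.0],[0,0,-0.03,0,0,0,0.0],[0,0,-0.04,0,0,0,0.0],[0,0,-0.04,0,0,0,0.0],[0,0,-0.03,0,0,0,0.0],[0,0,0,0,0,0,0.0],[0,0,0,0,0,0,0.0]]
  ]
}}

```text
time_s: 12.5
tool_pos: [0.521, -0.3237, 0.2444]
tool_rot: [180.0, 0.0, 147.6]
force: [-0.4, 0.8, -2.7]
grip_width: 0.0296
grasp_force: 39.8
```

```bash
python3 -c "
from h import *
import pickle
P=pickle.load(open('P.pkl','rb'))['mach']; print(P)
for x in(-.05,-.11,-.17):
    q=np.array([x,0])@rz(P[2])[:2,:2].T+P[:2]; print(x,q); 
q=np.array([-.05,0])@rz(P[2])[:2,:2].T+P[:2]
go(q[0],q[1],.2,P[2])"
```

```text
[ 0.57827435  0.2309775  86.51804576]
-0.05 [0.57523764 0.1810698 ]
-0.11 [0.57159359 0.12118056]
-0.17 [0.56794954 0.06129133]
at [ 0.521  -0.3237  0.2444] [180.    0.  147.6] turn 1.066 shift [0.5071 0.0234 0.0444]
```

{"op": "play_rows", "data": {
  "steps": [
    [[0,0,0,0,0,0.133,0.0],[0,0,0,0,0,0.133,0.0],[0,0,0,0,0,0.133,0.0],[0,0,0,0,0,0.133,0.0],[0,0,0,0,0,0.133,0.0],[0,0,0,0,0,0.133,0.0],[0,0,0,0,0,0.133,0.0],[0,0,0,0,0,0.133,0.0],[0.04,0.002,0,0,0,0,0.0],[0.045,0.002,0,0,0,0,0.0],[0.045,0.002,0,0,0,0,0.0],[0.045,0.002,0,0,0,0,0.0]]
  ]
}}

```text
time_s: 13.7
tool_pos: [0.5381, -0.1473, 0.2419]
tool_rot: [-179.8, -0.0, 86.6]
force: [1.5, 0.4, -1.3]
grip_width: 0.0297
grasp_force: 39.8
```

{"op": "play_rows", "data": {
  "steps": [
    [[0.045,0.003,0,0,0,0,0.0],[0.045,0.003,0,0,0,0,0.0],[0.045,0.003,0,0,0,0,0.0],[0.045,0.003,0,0,0,0,0.0],[0.025,0,0,0,0,0,0.0],[0,0,0,0,0,0,0.0],[0,0,0,0,0,0,0.0],[0,0,0,0,0,0,0.0]]
  ]
}}

```text
time_s: 14.5
tool_pos: [0.5628, 0.0525, 0.2431]
tool_rot: [-179.9, 0.1, 86.5]
force: [-0.1, 0.6, -1.1]
grip_width: 0.0295
grasp_force: 39.8
```

```bash
python3 -c "
from h import *
import pickle
P=pickle.load(open('P.pkl','rb'))['mach']
go(.5752,.1811,.2,86.5)
c=read_camera('wrist'); im=c['frame'][:,:,::-1].copy()
T=lambda L:np.array(L)@rz(P[2]).T+[P[0],P[1],0]
for a,b in [((-.22,.024,.056),(0,.024,.056)),((-.22,-.024,.056),(0,-.024,.056)),((0,.031,.114),(0,-.031,.114)),((0,.031,.114),(.06,.031,.114)),((-.22,-.06,.05),(-.22,.06,.05))]:
    q=proj(c,T([a,b])).round().astype(int); cv2.line(im,q[0].tolist(),q[1].tolist(),(255,0,255),1)
cv2.imwrite('pics/w4.png',im)"
```

```text
at [0.5628 0.0525 0.2431] [-1.799e+02  1.000e-01  8.650e+01] turn -0.0 shift [0.1291 0.0045 0.0431]
```

View pics/w4.png

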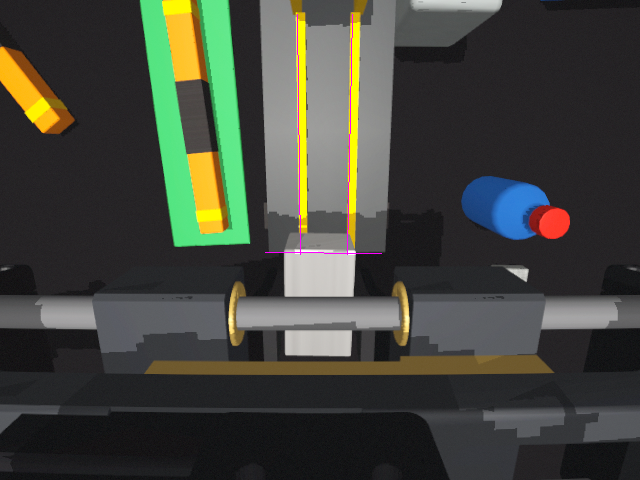

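Wrist view: rails' true centres at columns 303/353 against my overlay at 300/349, so the machine lies about 3.5 mm further in world +x. Corrected and placing the first blank.

{"op": "play_rows", "data": {
  "steps": [
    [[0.04,0.002,0,0,0,0,0.0],[0.045,0.003,0.02,0,0,0,0.0],[0.034,0.003,0.03,0,0,0,0.0],[0.01,0,0.04,0,0,0,0.0],[0,0,0.04,0,0,0,0.0],[0,0,0.025,0,0,0,0.0],[0,0,0.015,0,0,0,0.0],[0,0,0.008,0,0,0,0.0],[0,0,0,0,0,0,0.0],[0,0,0,0,0,0,0.0]]
  ]
}}

```text
time_s: 15.55
tool_pos: [0.5802, 0.1828, 0.0676]
tool_rot: [179.9, -0.1, 86.6]
force: [0.4, 0.5, -1.1]
grip_width: 0.0295
grasp_force: 39.8
```

```bash
python3 -c "
from h import *
go(.5787,.1809,.0615,86.5)
o=get_obs();print(o['grip_width'],o['grasp_force'],o['force'])"
```

```text
at [0.5802 0.1828 0.0676] [ 1.799e+02 -1.000e-01  8.660e+01] turn 0.001 shift [-0.002  -0.0014  0.0061]
0.029480085814660384 39.754677414894104 [ 0.37108222  0.53596976 -1.14728155]
```

{"op": "play_rows", "data": {
  "steps": [
    [[-0.001,-0.0014,0.003,0,0,0,0.0],[0,0,0.003,0,0,0,0.0],[0,0,0,0,0,0,0.0],[0,0,0,0,0,0,0.045],[0,0,0,0,0,0,0.045],[0,0,0,0,0,0,0.045],[0,0,-0.02,0,0,0,0.052],[0,0,-0.04,0,0,0,0.052],[0,0,-0.05,0,0,0,0.052],[0,0,-0.05,0,0,0,0.052],[-0.02,0,-0.04,0,0,0,0.052],[-0.04,-0.004,-0.04,0,0,0,0.052]]
  ]
}}

```text
time_s: 16.75
tool_pos: [0.5709, 0.1295, 0.298]
tool_rot: [179.9, -0.1, 86.9]
force: [1.5, 0.1, 0.4]
grip_width: 0.0522
grasp_force: 0.0
```

{"op": "play_rows", "data": {
  "steps": [
    [[-0.045,-0.004,-0.02,0,0,0,0.052],[-0.045,-0.004,-0.01,0,0,0,0.052],[-0.045,-0.004,0,0,0,0,0.052],[-0.045,-0.004,0,0,0,0,0.052],[-0.045,-0.004,0,0,0,0,0.052],[-0.045,-0.004,0,0,0,0,0.052],[-0.045,-0.004,0,0,0,0,0.052],[-0.045,-0.004,0,0,0,0,0.052],[-0.045,-0.004,0,0,0,0,0.052],[-0.045,-0.004,0,0,0,0,0.052],[-0.045,0,0,0,0,0,0.052],[0,0,0,0,0,-0.133,0.052]]
  ]
}}

```text
time_s: 17.95
tool_pos: [0.4978, -0.3723, 0.325]
tool_rot: [-179.8, 0.3, 93.8]
force: [-0.6, -0.6, 0.6]
grip_width: 0.0519
grasp_force: 0.0
```

{"op": "play_rows", "data": {
  "steps": [
    [[0,0,0,0,0,-0.133,0.052],[0,0,0,0,0,-0.133,0.052],[0,0,0,0,0,-0.133,0.052],[0,0,0,0,0,-0.133,0.052],[0,0,0,0,0,-0.133,0.052],[0,0,0,0,0,-0.133,0.052],[0,0,0,0,0,-0.133,0.052],[0,0,0,0,0,0,0.052],[0,0,0,0,0,0,0.052],[0,0,0,0,0,0,0.052]]
  ]
}}

```text
time_s: 18.95
tool_pos: [0.5016, -0.3649, 0.3254]
tool_rot: [180.0, 0.0, 147.5]
force: [-0.1, 0.0, -0.1]
grip_width: 0.0522
grasp_force: 0.0
```

```bash
python3 w.py w5 .105; python3 -c "
from h import *
go(.4517,-.3529,.0845,147)"
```

```text
18.95 [ 0.5016 -0.3649  0.3254] [180.    0.  147.5] [ 4. 15. 37. 79. -9. 89. 98.]
0.72 [289. 139. 319. 190.] ctr@z [ 0.4513 -0.3522  0.105 ] size [0.0289 0.0505] yaw 147.4
0.66 [224. 174. 265. 218.] ctr@z [ 0.4473 -0.4261  0.105 ] size [0.0355 0.0537] yaw 150.7
0.33 [578.   6. 640. 124.] ctr@z [ 0.5369 -0.0387  0.105 ] size [0.0588 0.1163] yaw 158.6
at [ 0.5017 -0.3649  0.3254] [180.    0.  147.5] turn 0.009 shift [ 0.0484 -0.0172  0.2409]
```

{"op": "play_rows", "data": {
  "steps": [
    [[0.025,-0.009,0,0,0,0,0.052],[0.023,-0.008,0.033,0,0,0,0.052],[0,0,0.05,0,0,0,0.052],[0,0,0.05,0,0,0,0.052],[0,0,0.045,0,0,0,0.052],[0,0,0.03,0,0,0,0.052],[0,0,0.02,0,0,0,0.052],[0,0,0.0125,0,0,0,0.052],[0,0,0,0,0,0,0.052],[0,0,0,0,0,0,0.0],[0,0,0,0,0,0,0.0],[0,0,0,0,0,0,0.0]]
  ]
}}

```text
time_s: 20.25
tool_pos: [0.4528, -0.354, 0.0862]
tool_rot: [180.0, 0.1, 147.6]
force: [0.0, 0.1, -0.3]
grip_width: 0.0352
grasp_force: 0.0
```

{"op": "play_rows", "data": {
  "steps": [
    [[0,0,0,0,0,0,0.0],[0,0,-0.02,0,0,0,0.0],[0,0,-0.03,0,0,0,0.0],[0,0,-0.04,0,0,0,0.0],[0,0,-0.04,0,0,0,0.0],[0,0,-0.03,0,0,0,0.0],[0,0,0,0,0,0.133,0.0],[0,0,0,0,0,0.133,0.0],[0,0,0,0,0,0.133,0.0],[0,0,0,0,0,0.133,0.0],[0,0,0,0,0,0.133,0.0],[0,0,0,0,0,0.133,0.0]]
  ]
}}

```text
time_s: 21.45
tool_pos: [0.4519, -0.3535, 0.245]
tool_rot: [180.0, -0.0, 101.5]
force: [-0.7, -0.6, -0.8]
grip_width: 0.0296
grasp_force: 40.0
```

{"op": "play_rows", "data": {
  "steps": [
    [[0,0,0,0,0,0.133,0.0],[0,0,0,0,0,0.133,0.0],[0,0,0,0,0,0,0.0],[0,0,0,0,0,0,0.0],[0,0,0,0,0,0,0.0]]
  ]
}}

```text
time_s: 21.95
tool_pos: [0.452, -0.3535, 0.2449]
tool_rot: [180.0, -0.0, 86.7]
force: [-0.9, -0.0, -1.1]
grip_width: 0.0294
grasp_force: 40.0
```

```bash
python3 -c "
from h import *
go(.5751,.121,.063,86.5)"
```

```text
at [ 0.452  -0.3535  0.2449] [180.   -0.   86.7] turn 0.004 shift [0.4811 0.0939 0.1819]
```

{"op": "play_rows", "data": {
  "steps": [
    [[0.03,0.006,0,0,0,0,0.0],[0.045,0.009,0,0,0,0,0.0],[0.045,0.009,0,0,0,0,0.0],[0.045,0.009,0,0,0,0,0.0],[0.045,0.009,0,0,0,0,0.0],[0.045,0.009,0,0,0,0,0.0],[0.045,0.009,0,0,0,0,0.0],[0.045,0.009,0,0,0,0,0.0],[0.045,0.009,0,0,0,0,0.0],[0.045,0.009,0,0,0,0,0.0],[0.035,0.006,0.02,0,0,0,0.0],[0.011,0.001,0.04,0,0,0,0.0]]
  ]
}}

```text
time_s: 23.15
tool_pos: [0.5768, 0.1278, 0.1871]
tool_rot: [179.6, -0.3, 87.1]
force: [-0.1, 0.2, -0.3]
grip_width: 0.0297
grasp_force: 40.0
```

{"op": "play_rows", "data": {
  "steps": [
    [[0,0,0.04,0,0,0,0.0],[0,0,0.035,0,0,0,0.0],[0,0,0.025,0,0,0,0.0],[0,0,0.015,0,0,0,0.0],[0,0,0,0,0,0,0.0],[0,0,0,0,0,0,0.0],[0,0,0,0,0,0,0.0]]
  ]
}}

```text
time_s: 23.85
tool_pos: [0.5757, 0.1214, 0.0718]
tool_rot: [179.8, -0.1, 86.6]
force: [0.3, 0.0, -0.6]
grip_width: 0.0297
grasp_force: 40.0
```

```bash
python3 -c "
from h import *
go(.5751,.121,.062,86.5)"
```

```text
at [0.5757 0.1214 0.0718] [ 1.798e+02 -1.000e-01  8.660e+01] turn 0.002 shift [-0.0005 -0.0006  0.0098]
```

{"op": "play_rows", "data": {
  "steps": [
    [[0,0,0.006,0,0,0,0.0],[0,0,0.004,0,0,0,0.0],[0,0,0,0,0,0,0.0],[0,0,0,0,0,0,0.045],[0,0,0,0,0,0,0.045],[0,0,0,0,0,0,0.045],[0,0,-0.02,0,0,0,0.052],[0,0,-0.04,0,0,0,0.052],[0,0,-0.05,0,0,0,0.052],[0,0,-0.05,0,0,0,0.052],[-0.02,0,-0.04,0,0,0,0.052],[-0.04,-0.004,-0.04,0,0,0,0.052]]
  ]
}}

```text
time_s: 25.05
tool_pos: [0.5677, 0.0688, 0.2973]
tool_rot: [179.9, -0.1, 86.9]
force: [1.1, -0.5, 0.4]
grip_width: 0.0518
grasp_force: 0.0
```

{"op": "play_rows", "data": {
  "steps": [
    [[-0.045,-0.004,-0.02,0,0,0,0.052],[-0.045,-0.004,-0.01,0,0,0,0.052],[-0.045,-0.004,0,0,0,0,0.052],[-0.045,-0.004,0,0,0,0,0.052],[-0.045,-0.004,0,0,0,0,0.052],[-0.045,-0.004,0,0,0,0,0.052],[-0.045,-0.004,0,0,0,0,0.052],[-0.045,-0.004,0,0,0,0,0.052],[-0.045,-0.004,0,0,0,0,0.052],[-0.03,-0.004,0,0,0,0,0.052],[0,0,0,0,0,-0.133,0.052],[0,0,0,0,0,-0.133,0.052]]
  ]
}}

```text
time_s: 26.25
tool_pos: [0.5008, -0.3674, 0.3246]
tool_rot: [-179.9, 0.0, 102.0]
force: [0.9, 1.1, -0.0]
grip_width: 0.052
grasp_force: 0.0
```

{"op": "play_rows", "data": {
  "steps": [
    [[0,0,0,0,0,-0.133,0.052],[0,0,0,0,0,-0.133,0.052],[0,0,0,0,0,-0.133,0.052],[0,0,0,0,0,-0.133,0.052],[0,0,0,0,0,-0.133,0.052],[0,0,0,0,0,-0.133,0.052],[0,0,0,0,0,0,0.052],[0,0,0,0,0,0,0.052],[0,0,0,0,0,0,0.052]]
  ]
}}

```text
time_s: 27.15
tool_pos: [0.5018, -0.3657, 0.325]
tool_rot: [180.0, -0.0, 147.5]
force: [0.2, -0.2, 0.4]
grip_width: 0.0521
grasp_force: 0.0
```

```bash
python3 w.py w6 .105; python3 -c "
from h import *
go(.4473,-.4261,.0845,148)"
```

```text
27.15 [ 0.5018 -0.3657  0.325 ] [180.   -0.  147.5] [ 6. 15. 34. 79. -8. 89. 97.]
0.75 [226. 174. 265. 220.] ctr@z [ 0.4472 -0.4266  0.105 ] size [0.0341 0.0518] yaw 146.9
0.34 [172.  75. 432. 359.] ctr@z [ 0.5124 -0.3969  0.105 ] size [0.3253 0.253 ] yaw 141.3
at [ 0.5018 -0.3657  0.3251] [180.   -0.  147.5] turn -0.009 shift [ 0.0142 -0.0801  0.2406]
```

{"op": "play_rows", "data": {
  "steps": [
    [[0.007,-0.041,0,0,0,0,0.044],[0.007,-0.04,0.033,0,0,0,0.044],[0,0,0.05,0,0,0,0.044],[0,0,0.05,0,0,0,0.044],[0,0,0.045,0,0,0,0.044],[0,0,0.03,0,0,0,0.044],[0,0,0.02,0,0,0,0.044],[0,0,0.0125,0,0,0,0.044],[0,0,0,0,0,0,0.044],[0,0,0,0,0,0,0.0],[0,0,0,0,0,0,0.0],[0,0,0,0,0,0,0.0]]
  ]
}}

```text
time_s: 28.45
tool_pos: [0.4484, -0.4263, 0.0877]
tool_rot: [-180.0, 0.2, 147.6]
force: [-1.4, -0.8, 2.0]
grip_width: 0.0293
grasp_force: 40.0
```

{"op": "play_rows", "data": {
  "steps": [
    [[0,0,0,0,0,0,0.0],[0,0,-0.02,0,0,0,0.0],[0,0,-0.03,0,0,0,0.0],[0,0,-0.04,0,0,0,0.0],[0,0,-0.04,0,0,0,0.0],[0,0,-0.03,0,0,0,0.0],[0,0,0,0,0,0.133,0.0],[0,0,0,0,0,0.133,0.0],[0,0,0,0,0,0.133,0.0],[0,0,0,0,0,0.133,0.0],[0,0,0,0,0,0.133,0.0],[0,0,0,0,0,0.133,0.0]]
  ]
}}

```text
time_s: 29.65
tool_pos: [0.4477, -0.4249, 0.2459]
tool_rot: [180.0, -0.0, 101.6]
force: [-1.0, 0.3, -1.7]
grip_width: 0.0298
grasp_force: 40.0
```

{"op": "play_rows", "data": {
  "steps": [
    [[0,0,0,0,0,0.133,0.0],[0,0,0,0,0,0.133,0.0],[0,0,0,0,0,0,0.0],[0,0,0,0,0,0,0.0],[0,0,0,0,0,0,0.0]]
  ]
}}

```text
time_s: 30.15
tool_pos: [0.4478, -0.4251, 0.2461]
tool_rot: [180.0, -0.0, 86.8]
force: [-0.0, -0.0, -1.0]
grip_width: 0.0297
grasp_force: 40.0
```

```bash
python3 -c "
from h import *
go(.5715,.061,.062,86.5)"
```

```text
at [ 0.4478 -0.4251  0.2461] [180.   -0.   86.8] turn 0.004 shift [0.4928 0.0938 0.1841]
```

{"op": "play_rows", "data": {
  "steps": [
    [[0.03,0.006,0,0,0,0,0.0],[0.045,0.009,0,0,0,0,0.0],[0.045,0.009,0,0,0,0,0.0],[0.045,0.009,0,0,0,0,0.0],[0.045,0.009,0,0,0,0,0.0],[0.045,0.009,0,0,0,0,0.0],[0.045,0.009,0,0,0,0,0.0],[0.045,0.009,0,0,0,0,0.0],[0.045,0.009,0,0,0,0,0.0],[0.045,0.009,0,0,0,0,0.0],[0.035,0.006,0,0,0,0,0.0],[0.022,0.001,0,0,0,0,0.0]]
  ]
}}

```text
time_s: 31.35
tool_pos: [0.5709, 0.0645, 0.2459]
tool_rot: [-180.0, -0.1, 87.0]
force: [0.2, -0.5, -2.2]
grip_width: 0.0296
grasp_force: 40.0
```

{"op": "play_rows", "data": {
  "steps": [
    [[0,0,0,0,0,0,0.0],[0,0,0,0,0,0,0.0],[0,0,0,0,0,0,0.0]]
  ]
}}

```text
time_s: 31.65
tool_pos: [0.5707, 0.0582, 0.2463]
tool_rot: [180.0, 0.0, 86.5]
force: [0.2, -0.0, -1.3]
grip_width: 0.0296
grasp_force: 40.0
```

```bash
python3 w.py w7 .08;  python3 -c "
from h import *
go(.5715,.061,.064,86.5)"
```

```text
31.65 [0.5707 0.0582 0.2463] [180.    0.   86.5] [-31.   9.  26.  93.  -4.  79.  -9.]
0.7 [281. 231. 359. 355.] ctr@z [ 0.5659 -0.0197  0.08  ] size [0.0671 0.1295] yaw 88.0
0.66 [454. 184. 555. 244.] ctr@z [0.7462 0.0507 0.08  ] size [0.0513 0.1035] yaw 163.4
0.62 [300.  44. 338. 111.] ctr@z [0.5773 0.1817 0.08  ] size [0.0525 0.0298] yaw 84.1
0.55 [302. 120. 335. 180.] ctr@z [0.575  0.1228 0.08  ] size [0.0298 0.0495] yaw 87.2
at [0.5707 0.0584 0.2464] [180.    0.   86.5] turn -0.0 shift [0.0027 0.0007 0.1824]
```

View pics/w7.png

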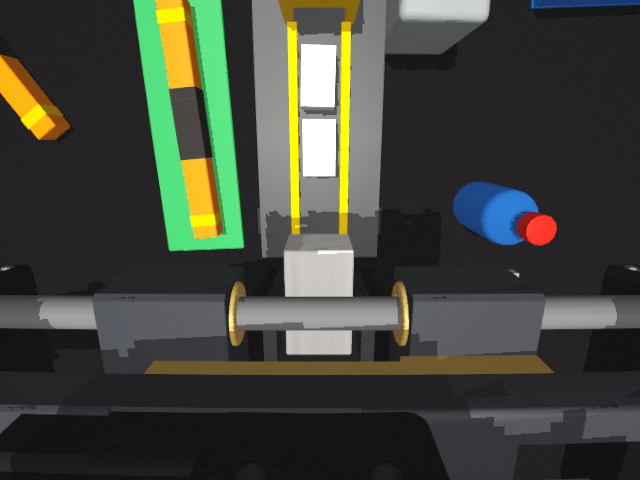

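Both blanks lie between the rails at (318,75) and (319,148). Place the third at x=-0.17.

{"op": "play_rows", "data": {
  "steps": [
    [[0.003,0.001,0.02,0,0,0,0.0],[0,0,0.04,0,0,0,0.0],[0,0,0.045,0,0,0,0.0],[0,0,0.035,0,0,0,0.0],[0,0,0.025,0,0,0,0.0],[0,0,0.01,0,0,0,0.0],[0,0,0,0,0,0,0.0],[0,0,0,0,0,0,0.0],[0,0,0,0,0,0,0.0]]
  ]
}}

```text
time_s: 32.65
tool_pos: [0.5734, 0.0633, 0.0731]
tool_rot: [179.8, -0.1, 86.6]
force: [-0.2, -1.0, -1.7]
grip_width: 0.0297
grasp_force: 40.0
```

```bash
python3 -c "
from h import *
go(.5715,.061,.064,86.5)"
```

```text
at [0.5734 0.0633 0.0731] [ 1.798e+02 -1.000e-01  8.660e+01] turn 0.002 shift [-0.0024 -0.0017  0.0091]
```

{"op": "play_rows", "data": {
  "steps": [
    [[-0.002,-0.002,0.005,0,0,0,0.0],[0,0,0.004,0,0,0,0.0],[0,0,0,0,0,0,0.0],[0,0,0,0,0,0,0.045],[0,0,0,0,0,0,0.045],[0,0,0,0,0,0,0.045],[0,0,-0.02,0,0,0,0.052],[0,0,-0.04,0,0,0,0.052],[0,0,-0.05,0,0,0,0.052],[-0.03,0,-0.05,0,0,0,0.052],[-0.04,0,-0.04,0,0,0,0.052],[-0.03,0,-0.02,0,0,0,0.052]]
  ]
}}

```text
time_s: 33.85
tool_pos: [0.5654, -0.0312, 0.2741]
tool_rot: [179.7, -0.0, 86.6]
force: [0.6, -1.1, -0.7]
grip_width: 0.0519
grasp_force: 0.0
```

{"op": "play_rows", "data": {
  "steps": [
    [[0,0,0,0,0,0,0.0],[0,0,0,0,0,0,0.0],[0,0,0,0,0,0,0.0]]
  ]
}}

```text
time_s: 34.15
tool_pos: [0.5639, -0.0279, 0.2691]
tool_rot: [-179.9, -0.0, 86.7]
force: [-0.1, 1.0, -0.5]
grip_width: 0.0356
grasp_force: 0.0
```

```bash
python3 w.py w8 .08;  python3 - <<'E'
from h import *
import pickle
P=pickle.load(open('P.pkl','rb')); P['mach']=np.array([.5818,.2308,86.5])
c=read_camera('wrist'); 
for nm,b,z,k in(("stick",STICK,.017,"stick"),("mat",MAT,0,"mat")):
    for d in silhouettes('wrist',nm): 
        e=d["extent"]; print(nm,round(d['p'],2),np.round(e))
        m=d["pixels"].astype(np.uint8); r=cv2.minAreaRect(cv2.findNonZero(m)); Q=unproj(c,cv2.boxPoints(r),.03 if nm=="stick" else .004)
        E=[Q[1]-Q[0],Q[2]-Q[1]];v=max(E,key=np.linalg.norm); print(Q.mean(0).round(4),[np.linalg.norm(q).round(3) for q in E],np.degrees(np.arctan2(v[1],v[0]))%180)
# lever: red-ball in scene & side images
B=P['base']
for n in("scene","side"):
    s=read_camera(n)
    for a in(-.5,.5): print(n,a,proj(s,np.array([.06*np.sin(a),0,.022+.06*np.cos(a)])@rz(B[2]).T+[B[0],B[1],0]).round(0))
    print([(round(d['p'],2),np.round(d['extent'])) for d in silhouettes(n,'power_tip')])
pickle.dump(P,open('P.pkl','wb'))
E
```

```text
34.15 [ 0.5639 -0.0279  0.2691] [-179.9   -0.    86.7] [-26.   7.  29.  92.  -4.  82.  -0.]
0.83 [300.  95. 339. 144.] ctr@z [0.5699 0.0613 0.08  ] size [0.0295 0.0494] yaw 87.4
0.83 [303.  16. 338.  87.] ctr@z [0.5746 0.1216 0.08  ] size [0.0309 0.0541] yaw 87.5
0.56 [303.   0. 339.  21.] ctr@z [0.5756 0.1559 0.08  ] size [0.0306 0.0144] yaw 176.7
stick 0.65 [ 1.  0. 78. 61.]
[0.2859 0.1791 0.03  ] [np.float64(0.036), np.float64(0.076)] 121.3670930536474
stick 0.62 [173.   2. 220. 156.]
[0.4472 0.1128 0.03  ] [np.float64(0.033), np.float64(0.156)] 91.95663717121047
mat 0.93 [153.   0. 245. 172.]
[0.4356 0.1076 0.004 ] [np.float64(0.089), np.float64(0.187)] 89.54015062820731
mat 0.69 [259.   2. 387. 176.]
[0.5741 0.0984 0.004 ] [np.float64(0.134), np.float64(0.183)] 89.17638738109834
scene -0.5 [[448. 294.]]
scene 0.5 [[432. 304.]]
[(0.6, array([522., 357., 545., 378.]))]
side -0.5 [[205. 219.]]
side 0.5 [[221. 212.]]
[(0.5, array([241., 177., 368., 278.])), (0.43, array([206., 215., 211., 227.]))]
```

Three blanks lie between the rails. Next, the lever.

{"op": "play_rows", "data": {
  "steps": [
    [[0.039,-0.026,0,0,0,0,0.0],[0.039,-0.026,0,0,0,0,0.0],[0.039,-0.026,0,0,0,0,0.0],[0.039,-0.026,0,0,0,0,0.0],[0.039,-0.026,0,0,0,0,0.0],[0.039,-0.026,0,0,0,0,0.0],[0.039,-0.026,0,0,0,0,0.0],[0.039,-0.026,0,0,0,0,0.0],[0.039,-0.026,0,0,0,0,0.0],[0.039,-0.026,0,0,0,0,0.0],[0.039,-0.026,0,0,0,0,0.0],[0,0,0,0,0,0,0.0]]
  ]
}}

```text
time_s: 35.8
tool_pos: [0.2983, 0.4214, 0.27]
tool_rot: [-179.8, -0.1, 87.3]
force: [-0.4, -0.1, -0.4]
grip_width: 0.0006
grasp_force: 0.0
```

{"op": "play_rows", "data": {
  "steps": [
    [[0,0,0,0,0,0,0.0],[0,0,0,0,0,0,0.0],[0,0,0,0,0,0,0.0]]
  ]
}}

```text
time_s: 36.1
tool_pos: [0.3054, 0.4143, 0.2705]
tool_rot: [180.0, 0.0, 86.5]
force: [0.3, 0.3, 0.3]
grip_width: 0.0003
grasp_force: 0.0
```

Run:
```python
from h import *
go(.302,.419,.06)
c=read_camera('wrist'); cv2.imwrite('pics/w9.png',c['frame'][:,:,::-1])
for nm,z in(('power_tip',.08),('power_base',.02)):
    for d in silhouettes('wrist',nm):
        ys,xs=np.nonzero(d['pixels']); print(nm,round(d['p'],2),np.round(d['extent']),unproj(c,[(xs.mean(),ys.mean())],z).round(4))
```

```text
at [0.3054 0.4143 0.2705] [180.    0.   86.5] turn -0.0 shift [ 0.0045 -0.0037  0.2105]
power_tip 0.97 [347. 194. 380. 224.] [[0.3495 0.4192 0.08  ]]
power_base 0.74 [347. 174. 409. 222.] [[0.3753 0.4188 0.02  ]]
```

View pics/w9.png

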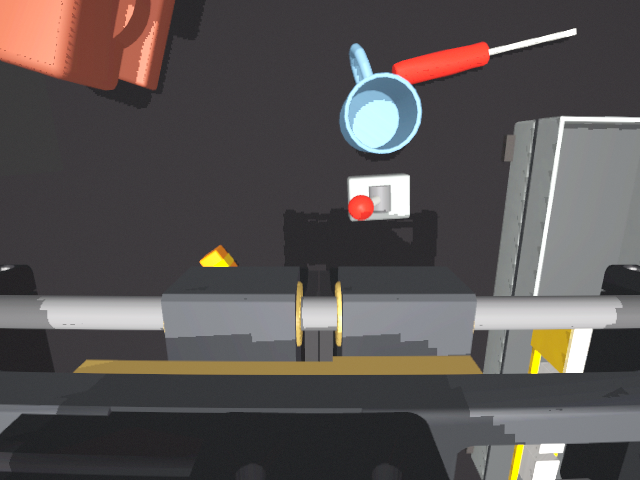

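Knob at (361,207) → world (.350,.419), lever off; mug and pink box clear. Descend and push.

{"op": "play_rows", "data": {
  "steps": [
    [[0.004,-0.0035,0.03,0,0,0,0.0],[0,0,0.04,0,0,0,0.0],[0,0,0.05,0,0,0,0.0],[0,0,0.04,0,0,0,0.0],[0,0,0.03,0,0,0,0.0],[0,0,0.02,0,0,0,0.0],[0,0,0,0,0,0,0.0],[0.001,0.01,0,0,0,0,0.0],[0.001,0.01,0,0,0,0,0.0],[0.001,0.01,0,0,0,0,0.0],[0.001,0.01,0,0,0,0,0.0],[0,0,0,0,0,0,0.0]]
  ]
}}

```text
time_s: 37.45
tool_pos: [0.3436, 0.4217, 0.0612]
tool_rot: [179.9, -0.1, 86.5]
force: [-0.0, 0.7, -0.4]
grip_width: 0.0004
grasp_force: 0.0
```

{"op": "play_rows", "data": {
  "steps": [
    [[0.001,0.01,0,0,0,0,0.0],[0,0.01,0,0,0,0,0.0],[0,0.008,0,0,0,0,0.0],[0,0.004,0,0,0,0,0.0],[0,0,0,0,0,0,0.0],[0,0,0,0,0,0,0.0]]
  ]
}}

```text
time_s: 38.05
tool_pos: [0.3732, 0.4201, 0.0601]
tool_rot: [180.0, 0.0, 86.6]
force: [0.6, -0.1, 0.4]
grip_width: 0.0005
grasp_force: 0.0
```

```bash
cat > lev.py <<'E'
from h import *
import pickle
B=pickle.load(open('P.pkl','rb'))['base']
for n in("scene","side"):
    s=read_camera(n); im=s["frame"].astype(int); red=(im[:,:,0]>130)&(im[:,:,1]<80)&(im[:,:,2]<80)
    q=[proj(s,np.array([.06*np.sin(a),0,.022+.06*np.cos(a)])@rz(0).T+[.3755,.419,0])[0] for a in(-.5,0,.5)]
    m=np.zeros_like(red); 
    x,y=q[1].astype(int); m[y-18:y+18,x-20:x+20]=1; ys,xs=np.nonzero(red&m); print(n,np.round(q,0).tolist(),xs.mean().round(1),ys.mean().round(1),len(xs))
E
python3 lev.py; python3 -c "
from h import *
go(.379,.419,.06);print(get_obs()['force'])"
```

```text
scene [[448.0, 294.0], [441.0, 297.0], [432.0, 304.0]] 436.6 301.1 36
side [[205.0, 219.0], [213.0, 214.0], [221.0, 213.0]] 219.7 208.7 78
at [0.3729 0.4203 0.0602] [-180.     0.    86.6] turn -0.0 shift [-0.001   0.0062  0.0002]
[-0.80412583  0.06963939 -0.4442406 ]
```

{"op": "play_rows", "data": {
  "steps": [
    [[0,0.004,0,0,0,0,0.0],[0,0.003,0,0,0,0,0.0],[0,0,0,0,0,0,0.0],[0,0,0,0,0,0,0.0],[0,0,0,0,0,0,0.0]]
  ]
}}

```text
time_s: 38.65
tool_pos: [0.3802, 0.4201, 0.0604]
tool_rot: [180.0, -0.0, 86.6]
force: [0.1, -0.1, -0.5]
grip_width: 0.0006
grasp_force: 0.0
```

{"op": "play_rows", "data": {
  "steps": [
    [[0,-0.02,0,0,0,0,0.0],[0,-0.03,0,0,0,0,0.0],[0,-0.02,-0.03,0,0,0,0.0],[0,0,-0.05,0,0,0,0.0],[0,0,-0.05,0,0,0,0.0],[0,0,-0.05,0,0,0,0.0],[0,0,-0.03,0,0,0,0.06],[0,0,0,0,0,0,0.06],[0,0,0,0,0,0,0.06],[0,0,0,0,0,0,0.06]]
  ]
}}

```text
time_s: 39.65
tool_pos: [0.3097, 0.4235, 0.2688]
tool_rot: [-179.9, 0.1, 86.6]
force: [-0.4, 0.7, -1.0]
grip_width: 0.0248
grasp_force: 0.0
```

```bash
python3 lev.py
python3 - <<'E'
from h import *
c=read_camera('wrist')
for d in silhouettes('wrist','power_tip'):
    ys,xs=np.nonzero(d['pixels']); print(round(d['p'],2),unproj(c,[(xs.mean(),ys.mean())],.078).round(4))
go(.47,.10,.28)
E
```

```text
scene [[448.0, 294.0], [441.0, 297.0], [432.0, 304.0]] 433.8 302.6 73
side [[205.0, 219.0], [213.0, 214.0], [221.0, 213.0]] 217.1 207.2 180
0.98 [[0.3959 0.4202 0.078 ]]
at [0.3098 0.4237 0.2689] [-1.799e+02  1.000e-01  8.660e+01] turn -0.0 shift [-0.3137  0.179  -0.0111]
```

The tip reads only about +0.020 from the pivot (~0.85 rad), which is too marginal. Push a bit further.

{"op": "play_rows", "data": {
  "steps": [
    [[0,0,0.04,0,0,0,0.0],[0,0,0.05,0,0,0,0.0],[0,0,0.05,0,0,0,0.0],[0,0,0.04,0,0,0,0.0],[0,0,0.03,0,0,0,0.0],[0,0.02,0,0,0,0,0.0],[0,0.03,0,0,0,0,0.0],[0,0.02,0,0,0,0,0.0],[0,0.006,0,0,0,0,0.0],[0,0,0,0,0,0,0.0],[0,0,0,0,0,0,0.0]]
  ]
}}

```text
time_s: 40.95
tool_pos: [0.3825, 0.4192, 0.0594]
tool_rot: [-179.7, 0.2, 86.7]
force: [-6.5, -1.5, 4.3]
grip_width: 0.0003
grasp_force: 3.5
```

{"op": "play_rows", "data": {
  "steps": [
    [[0,0.003,0,0,0,0,0.0],[0,0.003,0,0,0,0,0.0],[0,0,0,0,0,0,0.0],[0,0,0,0,0,0,0.0]]
  ]
}}

```text
time_s: 41.35
tool_pos: [0.3828, 0.4192, 0.0593]
tool_rot: [-179.2, 0.4, 86.8]
force: [-17.7, -4.6, 12.0]
grip_width: 0.0005
grasp_force: 9.4
```

{"op": "play_rows", "data": {
  "steps": [
    [[0,0.003,0,0,0,0,0.0],[0,0.002,0,0,0,0,0.0],[0,0,0,0,0,0,0.0],[0,0,0,0,0,0,0.0]]
  ]
}}

```text
time_s: 41.75
tool_pos: [0.3831, 0.4192, 0.0592]
tool_rot: [-178.8, 0.5, 87.0]
force: [-26.9, -5.6, 18.3]
grip_width: 0.0006
grasp_force: 14.5
```

{"op": "play_rows", "data": {
  "steps": [
    [[0,-0.03,0,0,0,0,0.0],[0,-0.03,-0.02,0,0,0,0.0],[0,-0.025,-0.05,0,0,0,0.0],[0,0,-0.05,0,0,0,0.0],[0,0,-0.05,0,0,0,0.05],[0,0,-0.04,0,0,0,0.05],[0,0,0,0,0,0,0.05],[-0.035,0.016,0,0,0,0,0.05],[-0.035,0.016,0,0,0,0,0.05],[-0.035,0.016,0,0,0,0,0.05],[-0.035,0.016,0,0,0,0,0.05],[-0.035,0.016,0,0,0,0,0.05]]
  ]
}}

```text
time_s: 42.95
tool_pos: [0.3842, 0.2428, 0.2638]
tool_rot: [-179.9, 0.1, 86.6]
force: [0.4, -0.3, -0.3]
grip_width: 0.0485
grasp_force: 0.0
```

{"op": "play_rows", "data": {
  "steps": [
    [[-0.035,0.016,0,0,0,0,0.05],[-0.035,0.016,0,0,0,0,0.05],[-0.035,0.016,0,0,0,0,0.05],[-0.035,0.016,0,0,0,0,0.05],[-0.035,0.016,0,0,0,0,0.05],[0,0,0,0,0,0,0.05],[0,0,0,0,0,0,0.05],[0,0,0,0,0,0,0.05],[0,0,0,0,0,0,0.05]]
  ]
}}

```text
time_s: 43.85
tool_pos: [0.4533, 0.0665, 0.2646]
tool_rot: [-180.0, 0.0, 86.8]
force: [-0.7, -0.3, -0.3]
grip_width: 0.05
grasp_force: 0.0
```

```bash
python3 lev.py
python3 - <<'E'
from h import *
o=get_obs(); print(o["tool_pos"],o["tool_rot"],o["qpos"].round(0))
c=read_camera('wrist'); cv2.imwrite('pics/w10.png',c['frame'][:,:,::-1])
for d in silhouettes('wrist','stick'): print(round(d['p'],2),np.round(d['extent']))
for d in silhouettes('wrist','blank_a'): 
    ys,xs=np.nonzero(d['pixels']); print('blank',round(d['p'],2),np.round(d['extent']),unproj(c,[(xs.mean(),ys.mean())],.08).round(4))
E
```

```text
scene [[448.0, 294.0], [441.0, 297.0], [432.0, 304.0]] 432.5 302.8 71
side [[205.0, 219.0], [213.0, 214.0], [221.0, 213.0]] 217.4 207.2 183
[0.45355381 0.06620974 0.26488227] [-1.79988142e+02  6.16915507e-03  8.67428829e+01] [-36.  -8.  23. 106.   3.  81. -18.]
0.94 [ 54.   0. 181. 143.]
0.75 [282.   2. 321. 236.]
0.56 [356.   0. 623. 252.]
blank 0.97 [420.  51. 467. 116.] [[0.5736 0.1822 0.08  ]]
blank 0.83 [418. 122. 460. 178.] [[0.571  0.1241 0.08  ]]
blank 0.55 [410. 188. 459. 241.] [[0.5665 0.0631 0.08  ]]
```

View pics/w10.png

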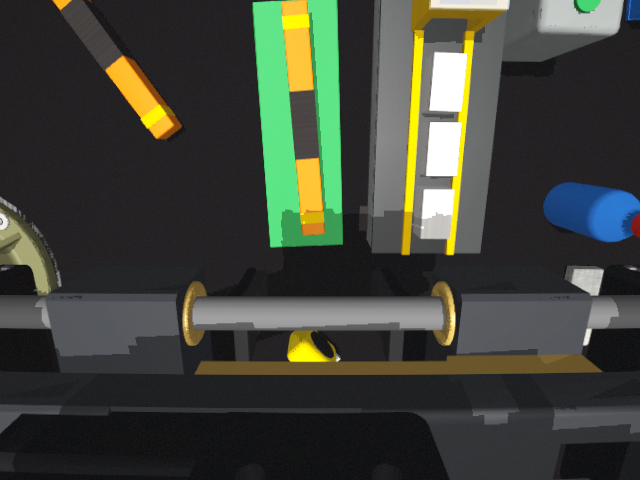

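All three blanks are in the rails at (448,82), (443,149) and (437,213). The stick's black middle is at (304,125) and its near end at (312,222).

Run:
```python
from h import *
c=read_camera('wrist')
Q=unproj(c,[(304,124),(312,222),(295,5)],.030); print(Q.round(4)); d=Q[2]-Q[1]; a=np.degrees(np.arctan2(d[1],d[0])); print(a)
M=unproj(c,[(254,3),(338,0),(342,244),(271,247)],.004); print(M.round(4))
g=Q[0]-.035*np.array([np.cos(np.radians(a)),np.sin(np.radians(a)),0]); print(g)
go(g[0],g[1],.014,a)
```

```text
[[0.4434 0.1553 0.03  ]
 [0.4453 0.0487 0.03  ]
 [0.4421 0.2694 0.03  ]]
90.85414447138886
[[0.3979 0.2828 0.004 ]
 [0.4866 0.2804 0.004 ]
 [0.4795 0.0135 0.004 ]
 [0.3923 0.0147 0.004 ]]
[0.44395189 0.12030993 0.03      ]
at [0.4538 0.0655 0.2651] [180.   -0.   86.7] turn -0.073 shift [ 0.055  -0.009   0.2511]
```

{"op": "play_rows", "data": {
  "steps": [
    [[0.025,-0.004,0,0,0,-0.073,0.05],[0.03,-0.005,0.03,0,0,0,0.05],[0,0,0.05,0,0,0,0.05],[0,0,0.05,0,0,0,0.05],[0,0,0.05,0,0,0,0.05],[0,0,0.03,0,0,0,0.05],[0,0,0.02,0,0,0,0.05],[0,0,0.01,0,0,0,0.05],[0,0,0,0,0,0,0.05],[0,0,0,0,0,0,0.05]]
  ]
}}

```text
time_s: 45.15
tool_pos: [0.4467, 0.1209, 0.026]
tool_rot: [179.9, -0.0, 90.8]
force: [0.6, -0.3, -0.1]
grip_width: 0.0501
grasp_force: 0.0
```

Run:
```python
from h import *
go(.444,.1203,.012,90.85)
```

```text
at [0.4467 0.1209 0.026 ] [179.9  -0.   90.8] turn -0.0 shift [-0.0006 -0.0028  0.014 ]
```

{"op": "play_rows", "data": {
  "steps": [
    [[0,-0.003,0.007,0,0,0,0.05],[0,0,0.006,0,0,0,0.05],[0,0,0,0,0,0,0.05],[0,0,0,0,0,0,0.0],[0,0,0,0,0,0,0.0],[0,0,0,0,0,0,0.0],[0,0,0,0,0,0,0.0]]
  ],
  "force": 55
}}

```text
time_s: 45.85
tool_pos: [0.4432, 0.1203, 0.0123]
tool_rot: [180.0, -0.0, 90.8]
force: [0.0, 0.8, 0.0]
grip_width: 0.0259
grasp_force: 10.4
```

{"op": "play_rows", "data": {
  "steps": [
    [[0,0,-0.02,0,0,0,0.0],[0,0,-0.04,0,0,0,0.0],[0,0,-0.04,0,0,0,0.0],[0,0,-0.04,0,0,0,0.0],[0,0,-0.04,0,0,0.076,0.0],[0,0,0,0,0,0,0.0],[0,0,0,0,0,0,0.0],[0,0,0,0,0,0,0.0]]
  ]
}}

```text
time_s: 46.65
tool_pos: [0.4419, 0.1198, 0.1906]
tool_rot: [-179.9, 0.1, 86.5]
force: [0.3, -0.7, -0.2]
grip_width: 0.0258
grasp_force: 55.0
```

Run:
```python
from h import *
go(.5597,-.1305,.2,86.5)
s=read_camera('scene')
for d in silhouettes('scene','tape'): ys,xs=np.nonzero(d['pixels']); print(unproj(s,[(xs.mean(),ys.mean())],.029))
```

```text
at [0.4419 0.1198 0.1906] [-1.799e+02  1.000e-01  8.650e+01] turn -0.0 shift [-0.2427  0.1329 -0.0094]
[[ 0.43637772 -0.11505982  0.029     ]]
[[0.54493494 0.02488896 0.029     ]]
```

{"op": "play_rows", "data": {
  "steps": [
    [[-0.03,0.0165,0,0,0,0,0.0],[-0.03,0.0165,0,0,0,0,0.0],[-0.03,0.0165,0,0,0,0,0.0],[-0.03,0.0165,0,0,0,0,0.0],[-0.03,0.0165,0,0,0,0,0.0],[-0.03,0.0165,0,0,0,0,0.0],[-0.03,0.0165,0,0,0,0,0.0],[-0.03,0.0165,0,0,0,0,0.0],[0,0,0.05,0,0,0,0.0],[0,0,0.03,0,0,0,0.0],[0,0,0,0,0,0,0.0],[0,0,0,0,0,0,0.0]]
  ]
}}

```text
time_s: 47.95
tool_pos: [0.5593, -0.1275, 0.1115]
tool_rot: [-179.9, 0.0, 86.5]
force: [0.1, -0.1, -0.6]
grip_width: 0.0254
grasp_force: 55.0
```

Run:
```python
from h import *
go(.5597,-.1305,.061,86.5)
c=read_camera('wrist'); cv2.imwrite('pics/w11.png',c['frame'][:,:,::-1])
s=read_camera('side'); cv2.imwrite('pics/s11.png',s['frame'][:,:,::-1])
```

```text
at [ 0.5593 -0.1275  0.1115] [-179.9    0.    86.5] turn -0.001 shift [-0.003   0.0006  0.0505]
```

View pics/w11.png

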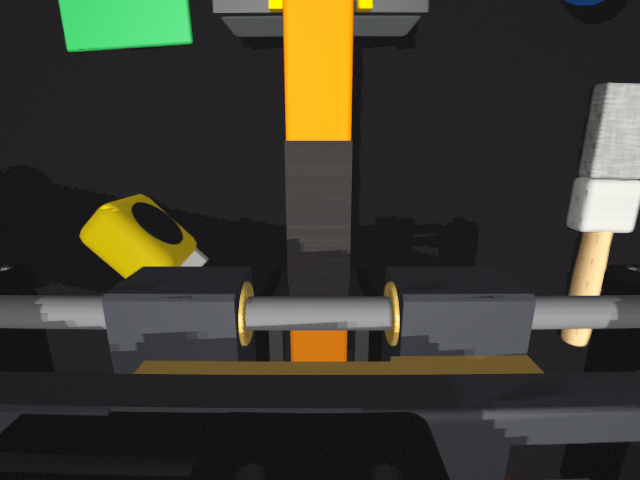

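Stick centred (col 319) between rails (277/365), level. Lower, then push in stages.

{"op": "play_rows", "data": {
  "steps": [
    [[-0.003,0.001,0.025,0,0,0,0.0],[0,0,0.018,0,0,0,0.0],[0,0,0.008,0,0,0,0.0],[0,0,0,0,0,0,0.0],[0,0,0,0,0,0,0.0],[0,0,0,0,0,0,0.0]]
  ]
}}

```text
time_s: 48.65
tool_pos: [0.5618, -0.1306, 0.0626]
tool_rot: [179.8, -0.0, 86.5]
force: [0.4, 0.8, -1.8]
grip_width: 0.0254
grasp_force: 55.0
```

Run:
```python
from h import *
go(.5818-.362*.061,.2308-.362*.998,.061,86.5)
print(get_obs()['force'])
```

```text
at [ 0.5618 -0.1306  0.0626] [179.8  -0.   86.5] turn -0.001 shift [ 0.     -0.0021  0.0016]
[ 0.35260302  0.79191572 -1.7643221 ]
```

{"op": "play_rows", "data": {
  "steps": [
    [[0.005,-0.002,0.001,0,0,0,0.0],[0.01,0,0,0,0,0,0.0],[0.012,0,0,0,0,0,0.0],[0.015,0,0,0,0,0,0.0],[0.015,0,0,0,0,0,0.0],[0.015,0,0,0,0,0,0.0],[0.015,0,0,0,0,0,0.0],[0.015,0,0,0,0,0,0.0],[0.005,0,0,0,0,0,0.0],[0,0,0,0,0,0,0.0],[0,0,0,0,0,0,0.0]]
  ]
}}

```text
time_s: 49.75
tool_pos: [0.5651, -0.0233, 0.0599]
tool_rot: [-180.0, -0.0, 86.5]
force: [0.7, 0.2, -1.3]
grip_width: 0.0253
grasp_force: 55.0
```

Run:
```python
from h import *
go(.5818-.255*.061,.2308-.255*.998,.061,86.5)
print(get_obs()['force'],get_obs()['grip_width'])
c=read_camera('wrist'); a=c['frame'][:,:,::-1]
s=read_camera('scene')['frame'][:,:,::-1][220:340,250:440]
cv2.imwrite('pics/w12.png',np.hstack([a[:300,150:500],cv2.resize(s,(450,300))]))
```

```text
at [ 0.5651 -0.0233  0.0599] [-180.    -0.    86.5] turn -0.001 shift [-0.0003  0.0012 -0.0011]
[ 0.69716688  0.18120316 -1.30924786] 0.025348195232442833
```

View pics/w12.png

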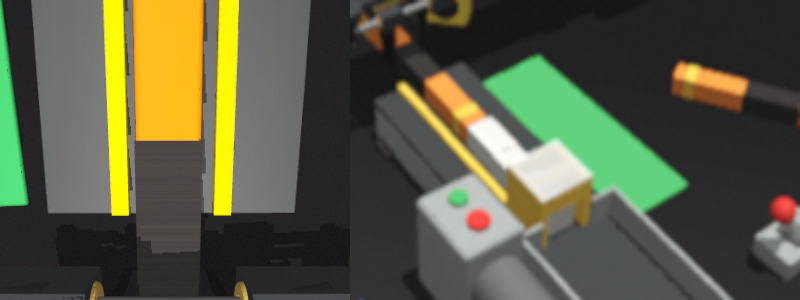

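Push goes well: the stick sits behind the row, first blank under the guard, grip unslipped. Continue 180 mm.

{"op": "play_rows", "data": {
  "steps": [
    [[0.008,0.0012,-0.001,0,0,0,0.0],[0.012,0,0,0,0,0,0.0],[0.015,0,0,0,0,0,0.0],[0.015,0,0,0,0,0,0.0],[0.015,0,0,0,0,0,0.0],[0.015,0,0,0,0,0,0.0],[0.015,0,0,0,0,0,0.0],[0.005,0,0,0,0,0,0.0],[0,0,0,0,0,0,0.0],[0,0,0,0,0,0,0.0]]
  ]
}}

```text
time_s: 50.85
tool_pos: [0.5728, 0.0762, 0.0612]
tool_rot: [180.0, -0.0, 86.4]
force: [-0.8, -0.3, -0.8]
grip_width: 0.0254
grasp_force: 55.0
```

Run:
```python
from h import *
go(.5818-.075*.061,.2308-.075*.998,.061,86.5)
print(get_obs()['force'],get_obs()['grip_width'])
```

```text
at [0.5728 0.0762 0.0612] [180.   -0.   86.4] turn -0.001 shift [ 0.0799 -0.0004  0.0002]
[-0.77644354 -0.30966636 -0.79137939] 0.025416183789808314
```

{"op": "play_rows", "data": {
  "steps": [
    [[0.008,0,0,0,0,0,0.0],[0.012,0,0,0,0,0,0.0],[0.015,0,0,0,0,0,0.0],[0.015,0,0,0,0,0,0.0],[0.015,0,0,0,0,0,0.0],[0.01,0,0,0,0,0,0.0],[0.005,0,0,0,0,0,0.0],[0,0,0,0,0,0,0.0],[0,0,0,0,0,0,0.0],[0,0,0,0,0,0,0.0]]
  ]
}}

```text
time_s: 51.85
tool_pos: [0.5777, 0.1556, 0.0612]
tool_rot: [180.0, -0.0, 86.4]
force: [-0.1, -0.9, -0.6]
grip_width: 0.0253
grasp_force: 55.0
```

Run:
```python
from h import *
go(.5818-.075*.061,.2308-.075*.998,.061,86.5)
print(get_obs()['force'],get_obs()['grip_width'])
s=read_camera('scene')
for d in silhouettes('scene','blank_a'):
    ys,xs=np.nonzero(d['pixels']); p=unproj(s,[(xs.mean(),ys.mean())],.07)[0]; print(round(d['p'],2),np.round(d['extent']),p.round(3),(rz(86.5).T@(p-[.5818,.2308,0])).round(3))
cv2.imwrite('pics/s13.png',cv2.resize(s['frame'][:,:,::-1][230:400,240:460],None,fx=3,fy=3))
```

```text
at [0.5777 0.1556 0.0612] [180.   -0.   86.4] turn -0.002 shift [ 0.0003 -0.0005  0.0002]
[-0.11159279 -0.93110285 -0.57080307] 0.02525976794808279
0.87 [355. 322. 376. 347.] [0.589 0.385 0.07 ] [0.154 0.002 0.07 ]
0.78 [342. 310. 360. 334.] [0.585 0.335 0.07 ] [0.104 0.003 0.07 ]
0.6 [368. 337. 393. 364.] [0.591 0.441 0.07 ] [0.21  0.004 0.07 ]
```

View pics/s13.png

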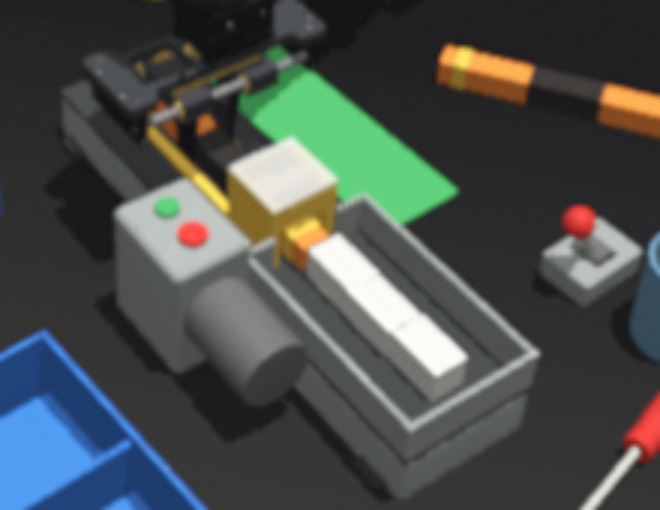

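All three blanks are in the catch tray past the guard (row from (325,255) to (445,365) in the crop), with the stick tip just showing at the exit and the lever on. Withdraw the stick and return it.

{"op": "play_rows", "data": {
  "steps": [
    [[-0.015,0,0,0,0,0,0.0],[-0.03,0,0,0,0,0,0.0],[-0.03,0,0,0,0,0,0.0],[-0.03,0,0,0,0,0,0.0],[-0.03,0,0,0,0,0,0.0],[-0.03,0,0,0,0,0,0.0],[-0.015,0,0,0,0,0,0.0],[0,0,-0.03,0,0,0,0.0],[0,0,-0.05,0,0,0,0.0],[0,0,-0.05,0,0,0,0.0],[0,0,0,0,0,0,0.0],[0,0,0,0,0,0,0.0]]
  ]
}}

```text
time_s: 53.15
tool_pos: [0.5671, -0.0237, 0.1923]
tool_rot: [179.8, -0.1, 86.5]
force: [-0.7, 0.2, -2.0]
grip_width: 0.0256
grasp_force: 55.0
```

Run:
```python
from h import *
go(.441,.116,.0135,89.5); print(get_obs()['grip_width'])
```

```text
at [ 0.5671 -0.0237  0.1923] [ 1.798e+02 -1.000e-01  8.650e+01] turn -0.053 shift [ 0.1386 -0.1273  0.1788]
0.025634546629783775
```

{"op": "play_rows", "data": {
  "steps": [
    [[0.02,-0.02,0,0,0,-0.053,0.0],[0.03,-0.027,0,0,0,0,0.0],[0.03,-0.027,0,0,0,0,0.0],[0.03,-0.027,0,0,0,0,0.0],[0.028,-0.026,0.02,0,0,0,0.0],[0,0,0.04,0,0,0,0.0],[0,0,0.04,0,0,0,0.0],[0,0,0.03,0,0,0,0.0],[0,0,0.02,0,0,0,0.0],[0,0,0.01,0,0,0,0.0],[0,0,0,0,0,0,0.0],[0,0,0,0,0,0,0.0]]
  ]
}}

```text
time_s: 54.35
tool_pos: [0.4419, 0.1165, 0.0312]
tool_rot: [-180.0, 0.0, 89.5]
force: [1.2, -1.0, -1.1]
grip_width: 0.0254
grasp_force: 55.0
```

Run:
```python
from h import *
go(.441,.116,.0135,89.5); print(get_obs()['grip_width'])
```

```text
at [0.4419 0.1165 0.0312] [-180.     0.    89.5] turn -0.0 shift [-0.0005 -0.0009  0.0177]
0.02544371019724312
```

{"op": "play_rows", "data": {
  "steps": [
    [[0,0,0.01,0,0,0,0.0],[0,0,0.0075,0,0,0,0.0],[0,0,0,0,0,0,0.0],[0,0,0,0,0,0,0.0]]
  ]
}}

```text
time_s: 54.75
tool_pos: [0.4417, 0.1164, 0.0135]
tool_rot: [-180.0, 0.0, 89.5]
force: [-0.1, -0.2, -0.7]
grip_width: 0.0253
grasp_force: 55.0
```

{"op": "play_rows", "data": {
  "steps": [
    [[0,0,0,0,0,0,0.045],[0,0,0,0,0,0,0.045],[0,0,0,0,0,0,0.045],[0,0,0,0,0,0,0.045],[0,0,-0.02,0,0,0,0.045],[0,0,-0.04,0,0,0,0.045],[0,0,-0.05,0,0,0,0.045],[0,0,-0.05,0,0,0,0.045],[0,0,-0.05,0,0,0,0.0],[0,0,-0.03,0,0,0,0.0],[0,0,0,0,0,0,0.0],[0,0,0,0,0,0,0.0]]
  ]
}}

```text
time_s: 55.95
tool_pos: [0.4419, 0.1165, 0.2539]
tool_rot: [179.9, -0.1, 89.5]
force: [0.6, 0.2, -1.2]
grip_width: 0.0206
grasp_force: 0.0
```

Run:
```python
from h import *
go(.448,.419,.27,86.5)
c=read_camera('wrist')
for nm,z in(('stick',.03),('mat',.004)):
    for d in silhouettes('wrist',nm): 
        r=cv2.minAreaRect(cv2.findNonZero(d['pixels'].astype(np.uint8))); Q=unproj(c,cv2.boxPoints(r),z); print(nm,round(d['p'],2),np.round(d['extent']),Q.mean(0).round(3))
```

```text
at [0.4419 0.1165 0.2539] [ 1.799e+02 -1.000e-01  8.950e+01] turn 0.052 shift [ 0.3023 -0.0124 -0.0161]
stick 0.62 [ 48.   0. 193. 180.] [0.246 0.244 0.03 ]
mat 0.93 [273.  47. 358. 288.] [0.434 0.149 0.004]
mat 0.67 [369.   0. 640. 284.] [0.655 0.175 0.004]
```

{"op": "play_rows", "data": {
  "steps": [
    [[0.038,-0.0015,0,0,0,0.052,0.0],[0.038,-0.0015,0,0,0,0,0.0],[0.038,-0.0015,0,0,0,0,0.0],[0.038,-0.0015,0,0,0,0,0.0],[0.038,-0.0015,0,0,0,0,0.0],[0.038,-0.0015,0,0,0,0,0.0],[0.038,-0.0015,0,0,0,0,0.0],[0.036,-0.0015,0,0,0,0,0.0],[0,0,0,0,0,0,0.0],[0,0,0,0,0,0,0.0],[0,0,0,0,0,0,0.0]]
  ]
}}

```text
time_s: 57.2
tool_pos: [0.4466, 0.417, 0.2525]
tool_rot: [-180.0, 0.1, 86.4]
force: [1.1, 0.9, -0.3]
grip_width: 0.0001
grasp_force: 0.0
```

Run:
```python
from h import *
go(.448,.419,.06,86.5)
c=read_camera('wrist')
for d in silhouettes('wrist','power_tip'):
    ys,xs=np.nonzero(d['pixels']); print(round(d['p'],2),unproj(c,[(xs.mean(),ys.mean())],.076).round(4))
```

```text
at [0.4466 0.417  0.2525] [-1.80e+02  1.00e-01  8.64e+01] turn -0.002 shift [0.0021 0.0013 0.1925]
0.87 [[0.4025 0.419  0.076 ]]
```

{"op": "play_rows", "data": {
  "steps": [
    [[0.002,0.001,0.03,0,0,0,0.0],[0,0,0.05,0,0,0,0.0],[0,0,0.05,0,0,0,0.0],[0,0,0.04,0,0,0,0.0],[0,0,0.022,0,0,0,0.0],[0,0,0,0,0,0,0.0],[0,-0.01,0,0,0,0,0.0],[0,-0.01,0,0,0,0,0.0],[0,-0.01,0,0,0,0,0.0],[0,-0.01,0,0,0,0,0.0],[0,-0.01,0,0,0,0,0.0],[0,-0.01,0,0,0,0,0.0]]
  ]
}}

```text
time_s: 58.5
tool_pos: [0.3864, 0.4246, 0.0622]
tool_rot: [180.0, -0.0, 86.5]
force: [1.1, -0.5, 1.5]
grip_width: 0.0007
grasp_force: 0.7
```

{"op": "play_rows", "data": {
  "steps": [
    [[0,-0.01,0,0,0,0,0.0],[0,-0.004,0,0,0,0,0.0],[0,0,0,0,0,0,0.0],[0,0,0,0,0,0,0.0]]
  ]
}}

```text
time_s: 58.9
tool_pos: [0.3731, 0.425, 0.0613]
tool_rot: [-180.0, 0.0, 86.5]
force: [0.2, -0.6, -0.3]
grip_width: 0.0004
grasp_force: 0.0
```

{"op": "play_rows", "data": {
  "steps": [
    [[0,-0.003,0,0,0,0,0.0],[0,-0.002,0,0,0,0,0.0],[0,0,0,0,0,0,0.0],[0,0,0,0,0,0,0.0]]
  ]
}}

```text
time_s: 59.3
tool_pos: [0.3691, 0.4252, 0.0615]
tool_rot: [180.0, -0.0, 86.5]
force: [2.6, 0.4, -1.7]
grip_width: 0.0005
grasp_force: 1.3
```

{"op": "play_rows", "data": {
  "steps": [
    [[0,0.015,0,0,0,0,0.0],[0,0.02,-0.03,0,0,0,0.0],[0,0,-0.05,0,0,0,0.0],[0,0,-0.05,0,0,0,0.0],[0,0,-0.05,0,0,0,0.0],[0,0,-0.04,0,0,0,0.026],[-0.041,0.018,0,0,0,0,0.026],[-0.041,0.018,0,0,0,0,0.026],[-0.041,0.018,0,0,0,0,0.026],[-0.041,0.018,0,0,0,0,0.026],[-0.041,0.018,0,0,0,0,0.026],[-0.041,0.018,0,0,0,0,0.026]]
  ]
}}

```text
time_s: 60.5
tool_pos: [0.4971, 0.1691, 0.2821]
tool_rot: [180.0, -0.1, 86.5]
force: [0.5, 0.3, 0.1]
grip_width: 0.0256
grasp_force: 0.0
```

{"op": "play_rows", "data": {
  "steps": [
    [[-0.041,0.018,0,0,0,0,0.026],[-0.041,0.018,0,0,0,0,0.026],[-0.041,0.018,0,0,0,0,0.026],[-0.041,0.018,0,0,0,0,0.026],[0,0,0,0,0,0.127,0.026],[0,0,0,0,0,0.127,0.026],[0,0,0,0,0,0.127,0.026],[0,0,0,0,0,0.127,0.026],[0,0,0,0,0,0,0.026],[0,0,0,0,0,0,0.026],[0,0,0,0,0,0,0.026]]
  ]
}}

```text
time_s: 61.6
tool_pos: [0.5582, 0.0029, 0.2817]
tool_rot: [-180.0, -0.0, 57.5]
force: [0.4, 0.2, 0.8]
grip_width: 0.026
grasp_force: 0.0
```

```bash
python3 lev.py
python3 - <<'E'
from h import *
go(.391,-.300,.18,57.5); print(get_obs()['qpos'].round(0))
s=read_camera('scene'); cv2.imwrite('pics/s14.png',s['frame'][:,:,::-1])
E
```

```text
scene [[448.0, 294.0], [441.0, 297.0], [432.0, 304.0]] 449.0 292.7 81
side [[205.0, 219.0], [213.0, 214.0], [221.0, 213.0]] 212.3 208.8 157
at [0.5581 0.003  0.2816] [-180.    -0.    57.5] turn -0.0 shift [-0.3453  0.0218  0.1016]
[-35.   6.  35.  92.  -3.  83. -32.]
```

View pics/s14.png

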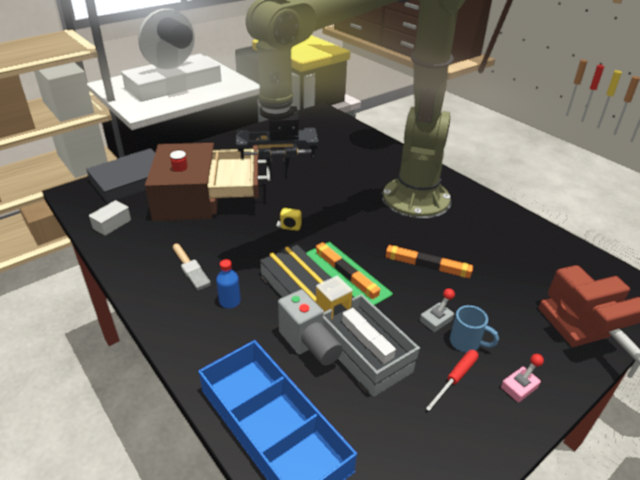

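Blanks in the tray, stick on the mat at (348,270), lever back at off (449,293). Only the drawer remains.

{"op": "play_rows", "data": {
  "steps": [
    [[-0.043,0.0027,0,0,0,0,0.026],[-0.043,0.0027,0,0,0,0,0.026],[-0.043,0.0027,0,0,0,0,0.026],[-0.043,0.0027,0,0,0,0,0.026],[-0.043,0.0027,0,0,0,0,0.026],[-0.043,0.0027,0,0,0,0,0.026],[-0.043,0.0027,0.03,0,0,0,0.026],[-0.044,0.0027,0.04,0,0,0,0.026],[0,0,0.03,0,0,0,0.026],[0,0,0,0,0,0,0.026],[0,0,0,0,0,0,0.026]]
  ]
}}

```text
time_s: 62.85
tool_pos: [0.3953, -0.2908, 0.1899]
tool_rot: [-180.0, -0.0, 57.5]
force: [1.2, 0.3, -0.4]
grip_width: 0.0262
grasp_force: 0.0
```

Run:
```python
from h import *
go(.391,-.300,.083,57.5)
c=read_camera('wrist')
cv2.imwrite('pics/w15.png',c['frame'][:,:,::-1])
o=get_obs(); print(proj(c,o['tool_pos'].reshape(1,3)*[1,1,0]+[0,0,.095]))
for d in silhouettes('wrist','cab_drawer0_handle'):
    print(round(d['p'],2),np.round(d['extent']))
```

```text
at [ 0.3953 -0.2908  0.1899] [-180.    -0.    57.5] turn -0.001 shift [-0.0101  0.0013  0.1069]
[[319.63269366 238.24751234]]
0.64 [311.  87. 607. 373.]
```

View pics/w15.png

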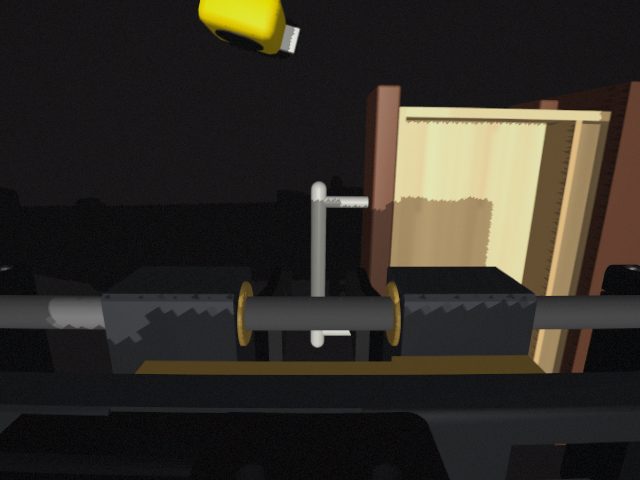

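Bar at column 318, centred between the fingers. Descend, grip, push shut.

{"op": "play_rows", "data": {
  "steps": [
    [[-0.01,0,0.03,0,0,0,0.026],[0,0,0.035,0,0,0,0.026],[0,0,0.025,0,0,0,0.026],[0,0,0.015,0,0,0,0.026],[0,0,0,0,0,0,0.026],[0,0,0,0,0,0,0.0],[0,0,0,0,0,0,0.0],[0,0,0,0,0,0,0.0]]
  ],
  "force": 30
}}

```text
time_s: 63.75
tool_pos: [0.3905, -0.2999, 0.0857]
tool_rot: [179.9, -0.1, 57.4]
force: [-0.4, 0.8, 3.1]
grip_width: 0.0098
grasp_force: 30.1
```

{"op": "play_rows", "data": {
  "steps": [
    [[0,0.01,0,0,0,0,0.0],[0,0.015,0,0,0,0,0.0],[0,0.015,0,0,0,0,0.0],[0,0.015,0,0,0,0,0.0],[0,0.015,0,0,0,0,0.0],[0,0.015,0,0,0,0,0.0],[0,0.015,0,0,0,0,0.0],[0,0.013,0,0,0,0,0.0],[0,0.008,0,0,0,0,0.0],[0,0,0,0,0,0,0.0],[0,0,0,0,0,0,0.0]]
  ]
}}

```text
time_s: 64.85
tool_pos: [0.4921, -0.3661, 0.0857]
tool_rot: [179.8, 0.0, 57.4]
force: [0.2, -1.4, 5.5]
grip_width: 0.01
grasp_force: 30.0
```

{"op": "play_rows", "data": {
  "steps": [
    [[0,0.005,0,0,0,0,0.0],[0,0.004,0,0,0,0,0.0],[0,0,0,0,0,0,0.0],[0,0,0,0,0,0,0.0]]
  ]
}}

```text
time_s: 65.25
tool_pos: [0.4993, -0.3708, 0.0857]
tool_rot: [179.8, 0.0, 57.4]
force: [0.4, -1.3, 5.2]
grip_width: 0.0101
grasp_force: 30.0
```

{"op": "play_rows", "data": {
  "steps": [
    [[0,0.004,0,0,0,0,0.0],[0,0.003,0,0,0,0,0.0],[0,0.002,0,0,0,0,0.0],[0,0,0,0,0,0,0.0],[0,0,0,0,0,0,0.0]]
  ]
}}

```text
time_s: 65.75
tool_pos: [0.5012, -0.372, 0.0855]
tool_rot: [-179.3, -0.2, 57.3]
force: [-15.1, 9.1, 21.2]
grip_width: 0.01
grasp_force: 30.0
```

Force rose to 18 N, so the drawer is shut. Release and retreat, then check.

{"op": "play_rows", "data": {
  "steps": [
    [[0,-0.006,0,0,0,0,0.0],[0,0,0,0,0,0,0.028],[0,0,0,0,0,0,0.028],[0,0,0,0,0,0,0.028],[0,0,-0.02,0,0,0,0.028],[0,0,-0.04,0,0,0,0.028],[0,0,-0.05,0,0,0,0.028],[0,0,-0.05,0,0,0,0.028],[0,0,-0.04,0,0,0,0.028],[0,0,0,0,0,0,0.028],[0,0,0,0,0,0,0.028],[0,0,0,0,0,0,0.028]]
  ]
}}

```text
time_s: 66.95
tool_pos: [0.5012, -0.3705, 0.2827]
tool_rot: [-179.8, -0.0, 57.4]
force: [-0.0, 0.3, 0.5]
grip_width: 0.0277
grasp_force: 0.0
```

```bash
python3 lev.py
python3 - <<'E'
from h import *
print(get_obs()['tool_pos'],get_obs()['force'])
a=read_camera('scene'); b=read_camera('side')
F={'scene':a,'side':b}
for d in silhouettes('scene','blank_a'):
    ys,xs=np.nonzero(d['pixels']); p=unproj(a,[(xs.mean(),ys.mean())],.07)[0]; print(round(d['p'],2),(rz(86.5).T@(p-[.5818,.2308,0])).round(3))
ob=[]
for n in F:
    for d in silhouettes(n,'stick'):
        e=d['extent']; print(n,round(d['p'],2),np.round(e))
        if d['p']>.4 and abs((e[0]+e[2])/2-(349 if n=='scene' else 287))<12: ob.append((F[n],d['pixels']))
print(fit(ob,STICK,[.441,.151,90],.017))
cv2.imwrite('pics/end.png',np.hstack([a['frame'][130:400,130:500,::-1],b['frame'][170:440,180:610,::-1]]))
E
```

```text
scene [[448.0, 294.0], [441.0, 297.0], [432.0, 304.0]] 449.0 292.8 79
side [[205.0, 219.0], [213.0, 214.0], [221.0, 213.0]] 212.9 208.3 150
[ 0.50110315 -0.37055298  0.2824705 ] [-0.42164765  0.13664443 -0.58217494]
0.75 [0.104 0.003 0.07 ]
0.65 [0.21  0.003 0.07 ]
scene 0.82 [315. 243. 381. 298.]
scene 0.7 [383. 247. 473. 277.]
side 0.8 [257. 236. 320. 287.]
side 0.75 [195. 270. 250. 286.]
(array([ 0.44059655,  0.14991717, 89.46774514]), np.float64(0.18052121180725667))
```

View pics/end.png

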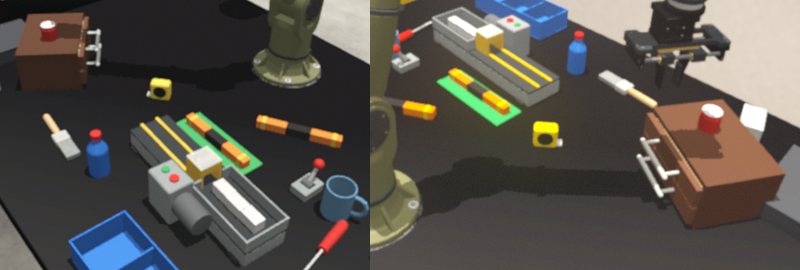

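Final views: drawer shut (0.134 m travelled, with force at both ends), stick on the mat, blanks in the tray, lever off, bystanders in place.

```bash
python3 -c "
from cell import *
print(sign_off())"
```

```text
the job is handed in; nothing more can be done
None
```

The job is done and handed in at about 67 s of robot time: all three blanks are in the catch tray, the stick is on its mat, the drawer is shut and the lever is off, but `sign_off()` returned no verdict.

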